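# Snug up the clamp nut of a counter display stand

### The job

The adjustable wrench lies on the stand with its open jaws round the brass nut. Roll its worm with a finger until the jaws just fit the nut, then swing the wrench clockwise (seen from above) by its handle until the red line on the nut points at the white line on the stand. Leave the wrench lying on the nut, let go, and do not disturb the jars and the carton.

Things in the scene. Friction and masses are not known exactly. Their poses are not given: they have to be found in the camera images.
- stand: Fixed black steel display stand. Origin: on the table below the nut's axis; z up. Plinth 200 (x) x 240 (y) x 50 high, centred on the origin (top at z 50, front face at x -100). An end panel 250 high stands on its +y end (y 120 to 132). A white line 36 x 5 mm lies on the plinth along +x, from x 22 to 58.
- shelf_edge (a point): Middle of the lower edge, nearest the worm, of the stand's black shelf board: board z 135 to 147, from the end panel to y +5, x -95 to -15 (stand frame, mm). It overhangs beside the worm, so a gripper coming straight down there meets it: lean the gripper about 35 degrees to the stand's -y side (fingers pointing down and to +y).
- nut_top (a point): Centre of the top face of the brass hexagon nut (24 mm across flats, 27.7 across corners, 14 high, standing on the plinth; a steel stud 15 mm across ends 8 mm above it). Turns with the nut. A red line from the centre outwards marks it.
- nut (a joint): Turn of the nut, rad, growing clockwise seen from above. Starts near 0; at 0.65 the red line points along the stand's +x at the white line; a hard stop follows at 0.70. It turns stiffly (0.1 N m). At the start the jaws' faces are parallel to two of its flats within 0.1 rad.
- wrench_mouth (a point): Loose adjustable wrench, 242 mm long, 0.7 kg, flat on the plinth. This point is the middle of the nut's seat between the jaws, 8 mm above its underside. Axes: z up, handle to -x, mouth open to +x, fixed jaw's face at y -12, moving jaw's at y +22 when joint jaw is 0. Throat face at x -16. Head 16 thick, x -58 to +14, y -28 to +38.
- wrench_handle (a point): Grip point on the wrench's handle: on its middle line, 165 mm from the mouth point, half-way up. The handle is a bar 24 wide (y) and 11 thick, from x -58 to -228 of the mouth, over free space in front of the plinth, about 58 above the table. Same axes as the mouth.
- worm_top (a point): Top of the knurled worm, mid-length: 36.5 mm handlewards of the mouth point, 16 mm above it; same axes, does not roll. Worm 23 across, 22 long along y, 8 mm proud of the head. Dragging a fingertip over it towards the mouth (+x) closes the jaws, the other way opens. Takes about 4 N of drag: press 8 to 20 N; a stroke rolls it 1 to 2 rad, so use several.
- worm (a joint): Roll of the worm, rad, growing as the jaws close. Stays where it is left.
- jaw (a joint): Travel of the moving jaw, m, growing as it closes: gap = 34 mm minus this. Driven by the worm, 2 mm per rad; holds against pushing. Starts at 0 to 4 mm; at 9 to 10 mm it fits the nut, which then stops it. While the gap is over 27.7 mm the wrench swings round the nut without turning it.
- jar_a: Amber glass jar, gold lid, white band, 52 across, 85 high, on the stand's shelf. Origin at its underside. Leave alone.
- jar_b: Amber glass jar with pink band, 52 across, 85 high, on the stand's shelf. Origin at its underside. Leave alone.
- jar_c: Amber glass jar with green band, 66 across, 110 high, on the table beyond the stand's end panel (+y side). Origin at its underside. Leave alone.
- carton: Closed cardboard carton 70 x 50 x 90 high, on the table at the stand's -y side. Origin at its underside. Leave alone.

How it is judged:
By the outcome, as a careful person would: the job done as asked, in the order asked, and still so for the second after the job is handed in, with the robot touching nothing.
It also fails if it takes over 64 s, if anything falls off the work surface, if the arm or the gripper's body presses on something with over 40 N, if the wrist force passes 120 N, or if a joint passes its speed limit or range.

### The arm

A 6-joint arm with a two-finger parallel gripper is mounted at the origin on the work surface. World frame = base frame: x ahead of the robot, y to its left, z up, the work surface at z = 0. Lengths are in mm, angles in rad, forces in N, time in s.
With the tool pointing down it reaches from about 275 to 750 mm from the base axis. Payload 10.2 kg.
Tool frame: the origin (TCP) lies at the very end of the fingers, on their centre line; the grasp point (between the pads) lies 19 mm behind it; z points along the fingers, y is the direction in which the jaws open and shut (so a half turn about z gives the same grasp; the last joint's range is limited). The gripper opens to 85 mm and grips with 20 to 120 N. Pads are 22 mm wide; open, the fingers measure 114 mm over their backs; the gripper's body (76 mm by 85 mm) begins 54 mm behind the grasp point. The pads swing forward as they close: fully open they stand 13 mm farther back than shut.
Start: joints at [1.003, 0.313, 1.498, -0, 1.331, -0.223], TCP at [177.467, 494.102, 231.294] pointing down, gripper open.
Joint ranges: [-2.94, 2.94], [-0.97, 2.17], [0.19, 2.56], [-1.23, 4.37], [0.02, 3.11], [-2.88, 2.88]. Speed limits (rad/s): [2.39, 2.39, 3.01, 3.14, 3.14, 3.14].

### API

Orientations are given as a unit quaternion [w, x, y, z].
In Python, from rig import readout, cams, finish_job gives the robot as it stands. The module is installed in compiled form; this text tells all that it offers.
- The arm moves only by the tool carry_out, never from a script. Its argument "steps" is one flat list of numbers, 7 for each row, row after row: the shift along the tool's x, y, z in cm, then the turn, a rotation vector about the tool's x, y, z in units of 5 degrees (1.0 is 5 degrees), then the opening, from -1 (shut) to 1 (fully open), so that 0 is half open. In form: [x, y, z, ax, ay, az, hand, x, y, z, ax, ay, az, hand, ...]. A call has 1 to 20 rows; each row shifts and turns the commanded pose from where the row before left it, along the tool's axes as they then stand; what a row does not reach is not made up. A row lasts 1/12 s, in which the tool goes at most 41.7 mm and 7.16 degrees, less where a joint would pass 70% of its speed; a pose out of reach is approached as far as the arm can. A call with a gripper value outside its range is refused whole. The fingers move at their own pace and stop on an object; "grip_force" is the grip in N (left out, the last holds). Time passes only in rows, so rows that do not move let the fingers close. It gives the time, the measured TCP pose, the force and the opening at its end, in the units of the state.
- readout.sense(): the state, without advancing time (a new reading comes with each control period).
- cams.capture(name): name is "side" or "top" or "wrist"; returns the picture (400x640x3 uint8, red, green, blue); there is no depth.
- cams.calibration(name): a dict with "fx", "fy", "cx", "cy" (pixels), "R" (3x3) and "t" (3): a world point X has camera coordinates R X + t; the wrist camera has in their place "T_tool_cam" (4x4, takes a point from camera to tool coordinates, whose origin is the TCP and whose axes are the flange's). Camera axes: x right, y down, z forward; pixel columns grow to the right and rows downward; lengths in mm; the calibration is good to about 2 mm. A picture is of the moment at which its call begins: read the wrist's pose just before it. calibration takes no time and is no camera call.
- finish_job(): hands the job in, once; it reports no verdict.
The state is a dict: "time_s": time; "joints": joint angles; "dq": joint speeds; "tau": joint torques, N m; "eef_pos": TCP position; "ee_rot": TCP orientation; "force": force on the tool from outside, world axes, zero at the start; "wrist_torque": the same for the moment, N m; "grip_width": opening from 0.0 (shut) to 1.0 (fully open).
Only numpy, scipy, OpenCV 4.12 (cv2) and the standard library are available. Lean on these libraries where they do the work, as an engineer would, in place of code of your own. Each camera call takes 0.05 s, during which the arm holds its last target.

## Working session

There is one attempt and no reset: what is moved stays moved. The work goes in short steps, Python scripts to look and compute and a tool call to move; the robot and the scene stay as the last step left them, time stands still between calls to the robot, and variables do not carry over. Pictures are saved under pics/ and viewed, and the job is handed in when it is done.

Besides the shell and the picture viewer there is one more tool, called after "Emit:" as name(argument=value, ...) on one line, values as JSON. carry_out: Moves the arm, as the interface text tells. Its arguments: {"type":"object","properties":{"steps":{"type":"array","items":{"type":"number"}},"grip_force":{"type":"number"}},"required":["steps"]}

```bash
mkdir -p pics; ls; python3 - <<'E'
from rig import readout,cams
import cv2,numpy as np
print(readout.sense())
for n in ["side","top","wrist"]:
    im=cams.capture(n); cv2.imwrite(f"pics/{n}0.png",im[:,:,::-1])
    print(n,{k:np.round(v,3).tolist() for k,v in cams.calibration(n).items()})
E
```

```text
pics
{'time_s': 0.0, 'joints': array([ 1.00260388e+00,  3.13462540e-01,  1.49845491e+00,  2.03208334e-05,
        1.33098550e+00, -2.23375919e-01]), 'dq': array([ 0.0014739 ,  0.00037527, -0.00035135, -0.00208656,  0.00131682,
       -0.00044185]), 'tau': array([ 1.96475215e-03, -4.12268078e+01, -2.59742403e+01, -4.25111193e-05,
        4.04467777e-03,  2.97895315e-05]), 'eef_pos': array([177.31457581, 493.87553646, 230.72194809]), 'ee_rot': array([-2.61685129e-04,  1.71557754e-01,  9.85173846e-01, -6.00695766e-04]), 'force': array([ 0.95878554, -0.34292223, -0.69317778]), 'wrist_torque': array([-0.0649343 , -0.05521045, -0.01841418]), 'grip_width': 1.0014530460434479}
side {'fx': 459.85, 'fy': 459.85, 'cx': 328.309, 'cy': 195.075, 'R': [[-0.849, 0.528, 0.019], [0.368, 0.615, -0.697], [-0.38, -0.585, -0.717]], 't': [509.065, -152.989, 1191.69]}
top {'fx': 441.575, 'fy': 441.575, 'cx': 320.663, 'cy': 206.369, 'R': [[0.001, -1.0, -0.015], [-0.996, 0.0, -0.089], [0.089, 0.015, -0.996]], 't': [25.491, 599.065, 882.255]}
wrist {'fx': 351.718, 'fy': 351.718, 'cx': 316.408, 'cy': 200.83, 'T_tool_cam': [[-0.0, -0.944, -0.329, 84.707], [1.0, -0.0, -0.0, -0.608], [0.0, -0.329, 0.944, -142.281], [0.0, 0.0, 0.0, 1.0]]}
```

View pics/side0.png

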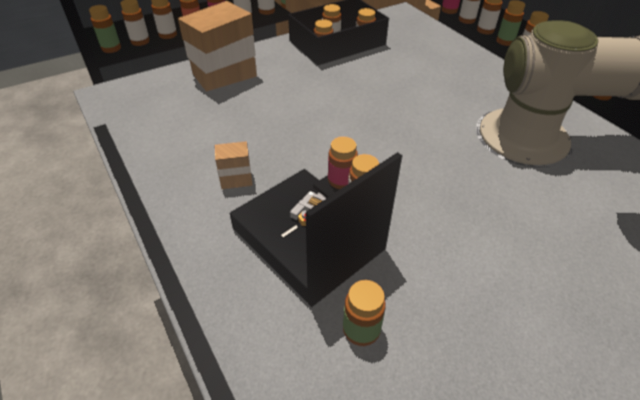

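View pics/top0.png

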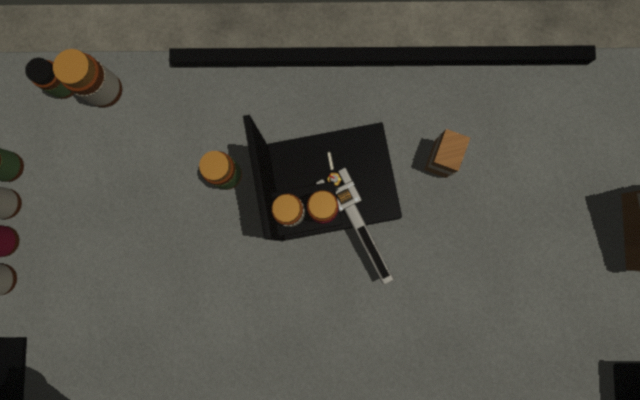

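View pics/wrist0.png

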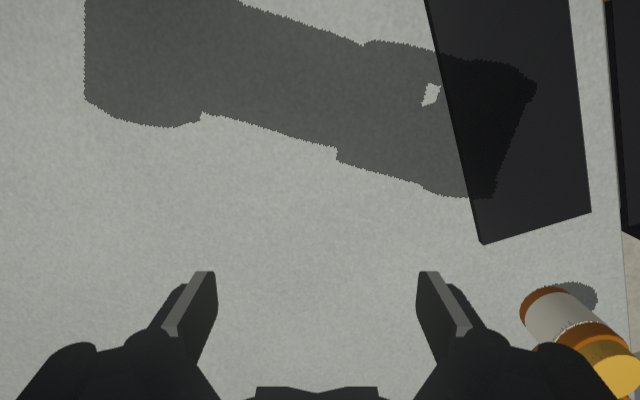

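The side view shows the stand near the middle, with its end panel facing the camera. The top view shows the nut near (334,179), the white line near (331,160), the worm near (346,196) and the handle end near (388,280). I'll zoom in and measure.

```bash
cat > h.py <<'E'
import numpy as np,cv2
from rig import readout,cams
from scipy.spatial.transform import Rotation as Ro
def pose():
    s=readout.sense(); q=s['ee_rot']; return np.array(s['eef_pos']),Ro.from_quat([q[1],q[2],q[3],q[0]]).as_matrix(),s
def cam(n,P=None):
    c=cams.calibration(n)
    if 'R' in c: return c,np.array(c['R']),np.array(c['t'])
    p,R,_=P; T=np.array(c['T_tool_cam']); Rw=R@T[:3,:3]; o=R@T[:3,3]+p
    return c,Rw.T,-Rw.T@o
def ray(C,u,v,z):
    c,R,t=C; d=R.T@np.array([(u-c['cx'])/c['fx'],(v-c['cy'])/c['fy'],1]); o=-R.T@t
    return o+d*(z-o[2])/d[2]
def proj(C,X):
    c,R,t=C; q=R@np.array(X)+t; return np.array([c['fx']*q[0]/q[2]+c['cx'],c['fy']*q[1]/q[2]+c['cy']])
E
python3 - <<'E'
import cv2
im=cv2.imread('pics/top0.png'); cv2.imwrite('pics/top0z.png',cv2.resize(im[105:295,230:410],None,fx=4,fy=3.1578*1,interpolation=2) if 0 else cv2.resize(im[110:290,235:415],(600,600),interpolation=2))
im=cv2.imread('pics/side0.png'); cv2.imwrite('pics/side0z.png',cv2.resize(im[130:310,200:420],(733,600),interpolation=2))
E
```

```text
(no output)
```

View pics/top0z.png

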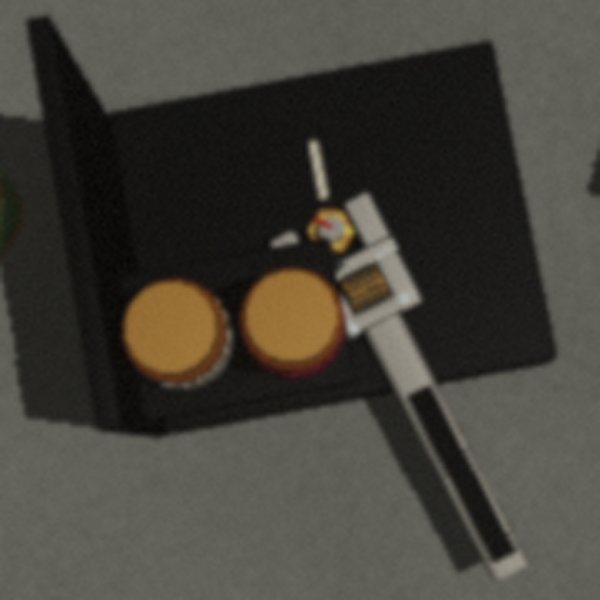

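View pics/side0z.png

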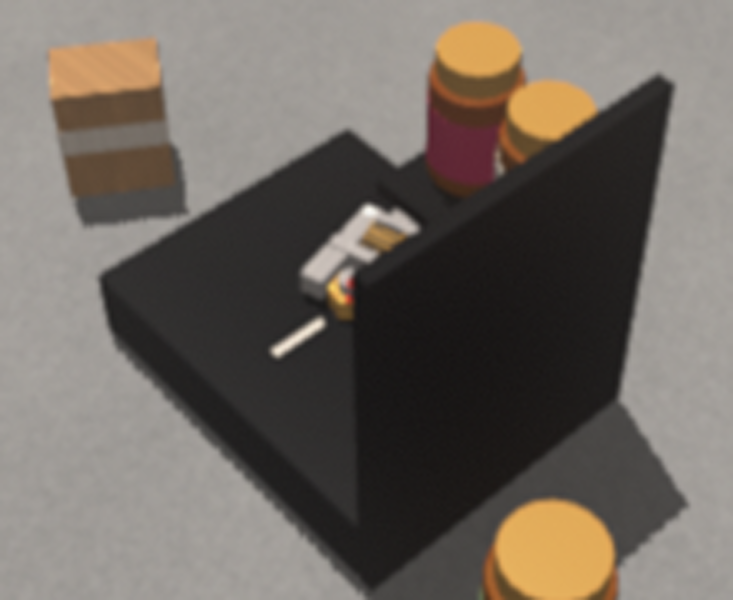

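The zoomed top view shows the white line from about (329,152) to (332,169). The wrench yaws more to the left than the stand, and jar_b's lid sits close beside the worm. Next I'll turn these into coarse positions.

```bash
python3 - <<'E'
from h import *
C=cam('top'); s=0.3
f=lambda zx,zy,z:ray(C,235+zx*s,110+zy*s,z)[:2]
a=f(313,140,50);b=f(323,198,50);print('white',a,b,np.degrees(np.arctan2(*(a-b)[::-1])))
sc=[f(492,42,50),f(554,357,50)];print('plinth -y corners',sc,np.degrees(np.arctan2(*(sc[0]-sc[1])[::-1])))
print('nut top',f(329,228,64),'stud',f(331,227,72))
h=[f(398,330,64),f(510,568,64)];print('handle',h,np.degrees(np.arctan2(*(h[0]-h[1])[::-1])))
print('worm',f(367,287,74))
print('jarb lid',f(292,314,232),'jara',f(175,327,232))
E
```

```text
white [707.71325376   8.63788263] [671.99939245   2.60519931] 9.587733935620365
plinth -y corners [array([ 768.25308367, -100.77873608]), array([ 575.40493691, -135.60175021])] 10.235726310457656
nut top [651.47620059  -0.79073497] stud [650.84058794  -1.85284777]
handle [array([590.50333699, -41.47805392]), array([ 451.39347128, -105.80702558])] 24.817371807486136
worm [614.97586688 -22.85377275]
jarb lid [584.16857173  19.45760614] jara [577.95568619  75.40627799]
```

```bash
cat >> h.py <<'E'
def Rlean(L,yaw):
    a=np.radians(yaw);L=np.radians(L);Wx=np.array([np.cos(a),np.sin(a),0]);Wy=np.array([-np.sin(a),np.cos(a),0]);Z=np.array([0,0,1.])
    return np.c_[-Wx,np.cos(L)*Wy+np.sin(L)*Z,np.sin(L)*Wy-np.cos(L)*Z]
def plan(p,R=None):
    P,R0,s=pose(); 
    print('trans first (cm, current tool axes)',np.round(R0.T@(np.array(p)-P)/10,2))
    if R is not None:
        rv=Ro.from_matrix(R0.T@R).as_rotvec()
        print('rot units',np.round(np.degrees(rv)/5,2),'then trans in new axes',np.round(R.T@(np.array(p)-P)/10,2))
E
python3 - <<'E'
from h import *
plan([177,494,340]); plan([640,-110,340]); plan([653,-105,200],Rlean(37,24.8))
E
```

```text
trans first (cm, current tool axes) [  0.04  -0.02 -10.91]
trans first (cm, current tool axes) [-63.95 -41.21 -10.89]
trans first (cm, current tool axes) [-65.01 -40.29   3.11]
rot units [-7.03  2.87 -8.6 ] then trans in new axes [-18.06 -61.21 -42.26]
```

Emit:
carry_out(steps=[0,0,-3.6,0,0,0,0,0,0,-3.6,0,0,0,0,-1.5,-1,-3.6,0,0,0,-1,-3,-1.9,0,0,0,0,-1,-3,-1.9,0,0,0,0,-1,-3,-1.9,0,0,0,0,-1,-3,-1.9,0,0,0,0,-1,-3,-1.9,0,0,0,0,-1,-3,-1.9,0,0,0,0,-1,-3,-1.9,0,0,0,0,-1,-3,-1.9,0,0,0,0,-1,-3,-1.9,0,0,0,0,-1,-3,-1.9,0,0,0,0,-1,-3,-1.9,0,0,0,0,-1,-3,-1.9,0,0,0,0,-1,-3,-1.9,0,0,0,0,-1,-3,-1.9,0,0,0,0,-1,-3,-1.9,0,0,0,0,-1,-3,-1.9,0,0,0,0,-1,-3,-1.9,0,0,0,0,-1], grip_force=40)

```text
time_s: 1.82
eef_pos: [559.7, 1.6, 339.0]
ee_rot: [-0.0, 0.172, 0.985, 0.0]
force: [1.7, 0.3, 0.5]
grip_width: 0.003
```

```bash
python3 - <<'E'
from h import *
print(pose())
plan([653,-105,200],Rlean(37,24.8))
E
```

```text
(array([559.73887293,   1.63413235, 339.0228284 ]), array([[-9.41069418e-01,  3.38213099e-01, -5.00392372e-04],
       [ 3.38213072e-01,  9.41069550e-01,  1.40607665e-04],
       [ 5.18459379e-04, -3.69176676e-05, -9.99999865e-01]]), {'time_s': 1.8167, 'joints': array([-2.06396238e-01,  3.45749355e-01,  1.17710079e+00,  3.51172225e-05,
        1.61926109e+00, -1.43217341e+00]), 'dq': array([-5.21298520e-01,  6.10535841e-01, -8.27315017e-01,  1.23227354e-04,
        2.09387264e-01, -5.18567760e-01]), 'tau': array([  1.97131433, -48.48309517, -24.02967095,  -0.10897242,
        -0.24700678,   0.63780477]), 'eef_pos': array([559.73887293,   1.63413235, 339.0228284 ]), 'ee_rot': array([-2.58550552e-04,  1.71654374e-01,  9.85157200e-01,  2.63130589e-05]), 'force': array([1.65929005, 0.26556744, 0.49695505]), 'wrist_torque': array([ 0.02250951, -0.00241516,  0.01556013]), 'grip_width': 0.003386091370909704})
trans first (cm, current tool axes) [-12.39  -6.88  13.9 ]
rot units [-7.02  2.87 -8.6 ] then trans in new axes [ -3.99 -19.22   2.92]
```

Emit:
carry_out(steps=[0,0,0,-0.78,0.32,-0.955,-1,0,0,0,-0.78,0.32,-0.955,-1,0,0,0,-0.78,0.32,-0.955,-1,0,0,0,-0.78,0.32,-0.955,-1,0,0,0,-0.78,0.32,-0.955,-1,0,0,0,-0.78,0.32,-0.955,-1,0,0,0,-0.78,0.32,-0.955,-1,0,0,0,-0.78,0.32,-0.955,-1,0,0,0,-0.78,0.32,-0.955,-1,0,-2.7,0,0,0,0,-1,0,-2.7,0,0,0,0,-1,-0.6,-2.7,0.5,0,0,0,-1,-0.6,-2.7,0.5,0,0,0,-1,-0.6,-2.7,0.5,0,0,0,-1,-0.6,-2.7,0.5,0,0,0,-1,-0.6,-2.7,0.5,0,0,0,-1,0,0,0,0,0,0,-1])

```text
time_s: 3.23
eef_pos: [643.3, -109.4, 199.2]
ee_rot: [-0.071, -0.202, 0.926, 0.312]
force: [-0.7, 0.1, -1.3]
grip_width: 0.002
```

```bash
python3 - <<'E'
from h import *
P=pose();print(P[0],P[2]['joints'],P[2]['force'])
im=cams.capture('wrist')[:,:,::-1];cv2.imwrite('pics/w1.png',im);np.save('w1.npy',np.c_[P[0],P[1]])
plan([653,-105,200],Rlean(37,24.8))
E
```

```text
[ 643.28460621 -109.36595438  199.16011537] [-0.49387563  0.91839322  0.71990164  0.41288409  2.01842795 -2.41159935] [-0.65022443  0.06866939 -1.29623976]
trans first (cm, current tool axes) [-1.04 -0.21  0.08]
rot units [ 0.05 -0.03 -0.04] then trans in new axes [-1.04 -0.22  0.08]
```

View pics/w1.png

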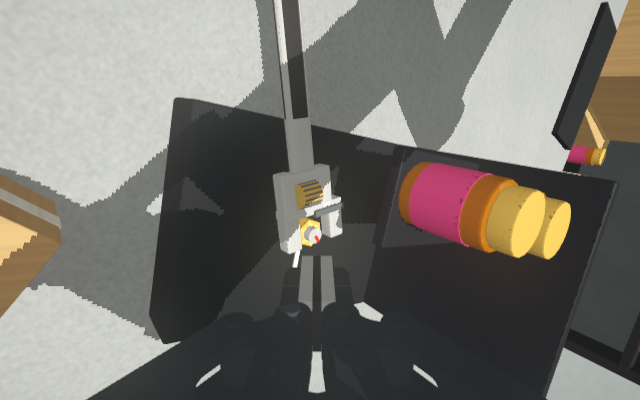

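```bash
python3 - <<'E'
import cv2
im=cv2.imread('pics/w1.png'); cv2.imwrite('pics/w1z.png',cv2.resize(im[150:280,255:385],(600,600),interpolation=2))
E
```

```text
(no output)
```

View pics/w1z.png

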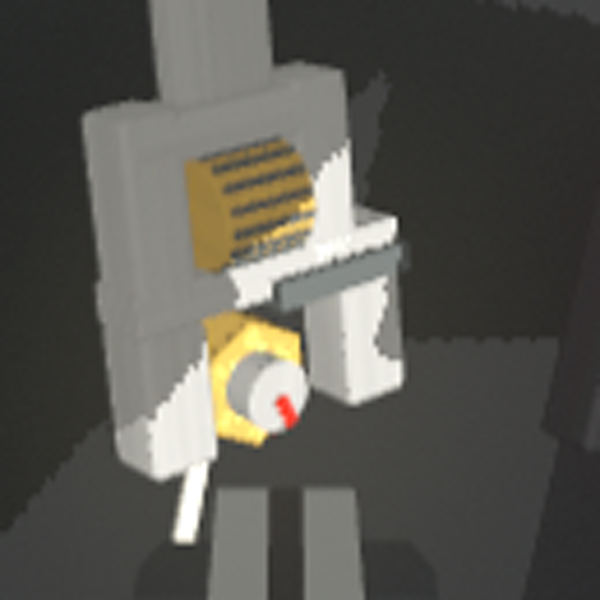

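```bash
cat >> h.py <<'E'
def load(n):
    A=np.load(n); return A[:,0],A[:,1:],None
E
python3 - <<'E'
from h import *
C=cam('wrist',load('w1.npy'))
z=lambda X:(proj(C,X)-[255,150])*600/130
a=np.radians(24.8);Wx=np.array([np.cos(a),np.sin(a)]);Wy=np.array([-np.sin(a),np.cos(a)])
N=np.array([650,-1])
print('nut',z([*N,64]),'stud',z([*N,72]))
m=np.array([648,-7.5])
for n,x,y,h in [('bl66',-58,-28,66),('bl50',-58,-28,50),('br66',-58,38,66),('jawtip out66',14,-28,66),('jawtip in66',14,-12,66),('jawtip in50',14,-12,50),('worm',-36.5,0,74),('wormL',-36.5,-11,74),('wormR',-36.5,11,74),('hand',-165,0,64)]:
    print(n,z([*(m+x*Wx+y*Wy),h]).round())
# inverse
r=lambda u,v,h:ray(C,255+u*130/600,150+v*130/600,h)
for n,u,v,h in [('stud',268,388,72),('nut',255,378,64),('w far',202,464,50),('w near',185,543,50)]: print(n,r(u,v,h)[:2].round(1))
E
```

```text
nut [258.73653064 371.86309067] stud [282.1668407  384.44118661]
bl66 [116. 105.]
bl50 [71. 88.]
br66 [391.  55.]
jawtip out66 [130. 461.]
jawtip in66 [197. 439.]
jawtip in50 [154. 412.]
worm [266. 199.]
wormL [220. 210.]
wormR [311. 189.]
hand [ 225. -530.]
stud [651.3  -4.4]
nut [651.4  -1.4]
w far [675.1   4.8]
w near [693.2   7.7]
```

```bash
python3 - <<'E'
from h import *
C=cam('wrist',load('w1.npy'))
r=lambda u,v,h:ray(C,255+u*130/600,150+v*130/600,h)[:2]
P={n:r(u,v,h) for n,u,v,h in [('bl66',131,126,66),('jo66',157,480,66),('ji66',214,459,66),('bl50',84,115,50),('worm',278,217,74)]}
for k,v in P.items(): print(k,v.round(1))
d=P['jo66']-P['bl66'];print(np.linalg.norm(d),np.degrees(np.arctan2(d[1],d[0])))
a=np.arctan2(d[1],d[0])
a=np.radians(24.8)
Wx=np.array([np.cos(a),np.sin(a)]);Wy=np.array([-np.sin(a),np.cos(a)])
for k,x,y in [('bl66',-58,-28),('jo66',14,-28),('ji66',14,-12),('bl50',-58,-28),('worm',-36.5,0)]:
    print('mouth from',k,(P[k]-x*Wx-y*Wy).round(1))
E
```

```text
bl66 [609.8 -52.6]
jo66 [675.4 -19. ]
ji66 [669.2  -6.5]
bl50 [611.1 -52.6]
worm [617.5 -18.5]
73.63049131883612 27.149828972146178
mouth from bl66 [650.8  -2.8]
mouth from jo66 [6.509e+02 6.000e-01]
mouth from ji66 [651.5  -1.5]
mouth from bl50 [652.   -2.8]
mouth from worm [650.6  -3.2]
```

The close wrist view shows the worm centred near (315,197), the nut stud near (313,234), and jar_b well to the right. I put the mouth at about (651,-2) and the worm top at about (617.7,-18), with wrench yaw about 25°. Next I'll move to hover over the worm.

```bash
python3 - <<'E'
from h import *
a=np.radians(25.3);Wx=np.array([np.cos(a),np.sin(a),0]);Wy=np.array([-np.sin(a),np.cos(a),0])
w=np.array([617.7,-18,74])
for d,h in [(-10,14)]:
    t=w+d*Wx+5.6*Wy+[0,0,h];print(t);plan(t,Rlean(37,25.3))
P=pose()
print('world -z, Wx in tool',P[1].T@[0,0,-1],P[1].T@Wx)
E
```

```text
[606.26597047 -17.21071636  88.        ]
trans first (cm, current tool axes) [-0.52  0.9  15.  ]
rot units [ 0.06  0.03 -0.12] then trans in new axes [-0.57  0.97 15.  ]
world -z, Wx in tool [-0.00393778 -0.6056321   0.79573504] [-0.99994546  0.01008184  0.00272493]
```

Emit:
carry_out(steps=[-0.1,0.2,3,0,0,0,-1,-0.1,0.2,3,0,0,0,-1,-0.1,0.2,3,0,0,0,-1,-0.1,0.2,3,0,0,0,-1,-0.1,0.2,2,0,0,0,-1,0,0,1,0,0,0,-1,0,0,0,0,0,0,-1])

```text
time_s: 3.87
eef_pos: [605.7, -14.7, 91.9]
ee_rot: [-0.069, -0.204, 0.926, 0.31]
force: [-0.0, -0.5, -0.5]
grip_width: 0.003
```

```bash
python3 - <<'E'
from h import *
P=pose();print(P[0],P[2]['joints'].round(2),P[2]['force'])
im=cams.capture('wrist')[:,:,::-1];cv2.imwrite('pics/w2.png',cv2.resize(im[100:400,170:490],(800,750))[:600])
im=cams.capture('side')[:,:,::-1];cv2.imwrite('pics/s2.png',cv2.resize(im[100:280,200:440],(800,600),interpolation=2))
E
```

```text
[605.70018615 -14.69544652  91.86033838] [-0.4   0.85  1.13  0.42  1.66 -2.47] [-0.03906207 -0.45695824 -0.50984474]
```

View pics/w2.png

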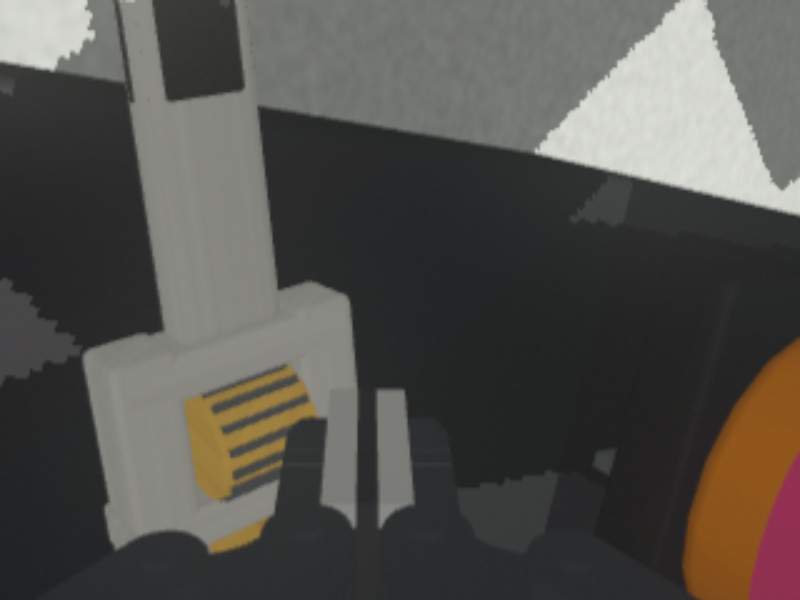

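View pics/s2.png

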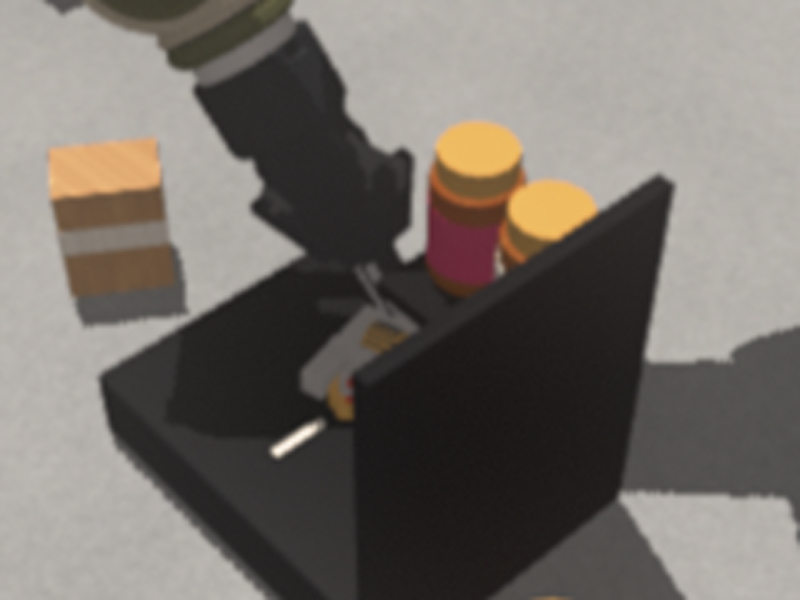

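The wrist view shows the fingertips at (365,392) in the crop, just right of the worm, and going straight down will carry them left onto it. The side view shows the body clear of jar_b. I'll go down to contact.

Emit:
carry_out(steps=[0,-0.36,0.48,0,0,0,-1,0,-0.24,0.32,0,0,0,-1,0,-0.06,0.08,0,0,0,-1,0,-0.03,0.04,0,0,0,-1,0,0,0,0,0,0,-1])

```text
time_s: 4.38
eef_pos: [606.6, -16.4, 80.2]
ee_rot: [-0.068, -0.204, 0.926, 0.31]
force: [-0.2, -0.1, -0.7]
grip_width: 0.004
```

Emit:
carry_out(steps=[0,-0.06,0.08,0,0,0,-1,0,-0.06,0.08,0,0,0,-1,0,0,0,0,0,0,-1])

```text
time_s: 4.63
eef_pos: [606.6, -16.1, 78.3]
ee_rot: [-0.068, -0.204, 0.926, 0.31]
force: [-0.3, 0.2, -0.3]
grip_width: 0.0
```

Emit:
carry_out(steps=[0,-0.06,0.08,0,0,0,-1,0,-0.06,0.08,0,0,0,-1,0,0,0,0,0,0,-1])

```text
time_s: 4.88
eef_pos: [606.9, -16.0, 76.8]
ee_rot: [-0.068, -0.204, 0.926, 0.31]
force: [2.2, 1.8, 4.7]
grip_width: 0.002
```

```bash
python3 - <<'E'
from h import *
P=pose();print(P[0],P[2]['force'])
im=cams.capture('wrist')[:,:,::-1];cv2.imwrite('pics/w3.png',cv2.resize(im[160:400,210:450],(600,600)))
E
```

```text
[606.89075376 -15.9901246   76.78181983] [2.22340259 1.78087896 4.67943006]
```

View pics/w3.png

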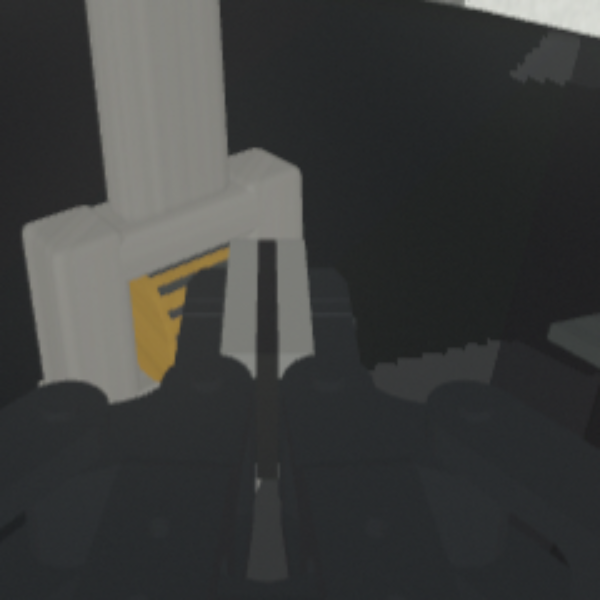

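Emit:
carry_out(steps=[0,-0.06,0.08,0,0,0,-1,-0.3,-0.02,0.03,0,0,0,-1,-0.3,0,0,0,0,0,-1,-0.3,0,0,0,0,0,-1])

```text
time_s: 5.27
eef_pos: [614.0, -12.6, 76.4]
ee_rot: [-0.069, -0.204, 0.926, 0.31]
force: [-6.1, -0.8, 12.7]
grip_width: -0.002
```

Emit:
carry_out(steps=[-0.3,0,0,0,0,0,-1,-0.3,0,0,0,0,0,-1,-0.3,0,0,0,0,0,-1])

```text
time_s: 5.52
eef_pos: [622.2, -8.5, 76.2]
ee_rot: [-0.069, -0.204, 0.926, 0.311]
force: [-4.7, -0.1, 7.9]
grip_width: 0.001
```

```bash
python3 - <<'E'
from h import *
P=pose();print(P[0],P[2]['force'],P[2]['wrist_torque'])
im=cams.capture('wrist')[:,:,::-1];cv2.imwrite('pics/w4.png',cv2.resize(im[160:400,210:450],(600,600)))
E
```

```text
[622.15245113  -8.48180546  76.15500911] [-4.70849267 -0.11393285  7.93398891] [0.52216905 0.88648385 0.33716204]
```

View pics/w4.png

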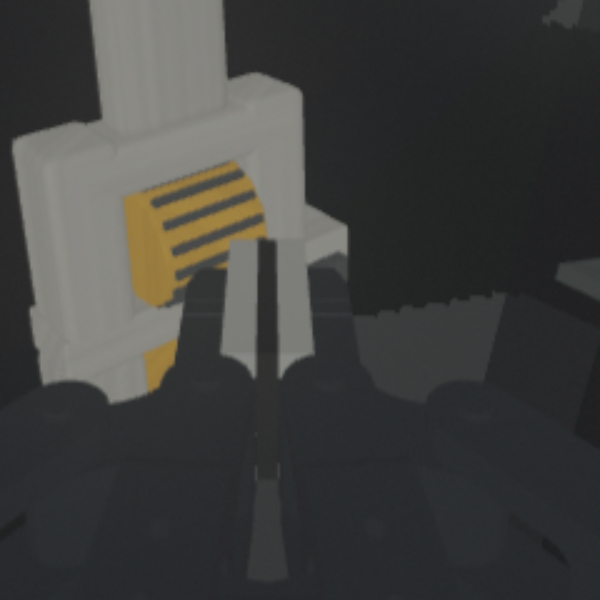

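Drag was about 5 N under an 8–13 N press, so the worm is rolling. I'll repeat the stroke.

Emit:
carry_out(steps=[0,0.48,-0.64,0,0,0,-1,0.7,0,0,0,0,0,-1,0.7,0,0,0,0,0,-1,0.7,0,0,0,0,0,-1,0,-0.3,0.4,0,0,0,-1,0,-0.2,0.26,0,0,0,-1,0,0,0,0,0,0,-1,-0.3,0,0,0,0,0,-1,-0.3,0,0,0,0,0,-1,-0.3,0,0,0,0,0,-1])

```text
time_s: 6.4
eef_pos: [611.4, -13.9, 76.2]
ee_rot: [-0.069, -0.204, 0.926, 0.311]
force: [-6.7, -2.7, 15.8]
grip_width: -0.0
```

Emit:
carry_out(steps=[-0.3,0,0,0,0,0,-1,-0.3,0,0,0,0,0,-1,-0.3,0,0,0,0,0,-1,-0.3,0,0,0,0,0,-1])

```text
time_s: 6.73
eef_pos: [622.6, -8.3, 76.0]
ee_rot: [-0.069, -0.204, 0.926, 0.311]
force: [-4.2, 0.6, 9.2]
grip_width: 0.001
```

```bash
python3 - <<'E'
from h import *
P=pose();print(P[0],P[2]['force'],P[2]['wrist_torque'])
im=cams.capture('wrist')[:,:,::-1];cv2.imwrite('pics/w5.png',cv2.resize(im[160:400,210:450],(600,600)))
E
```

```text
[622.560466    -8.34112881  76.01619803] [-4.17318198  0.64805168  9.20685514] [0.6009352  0.97706075 0.34626576]
```

View pics/w5.png

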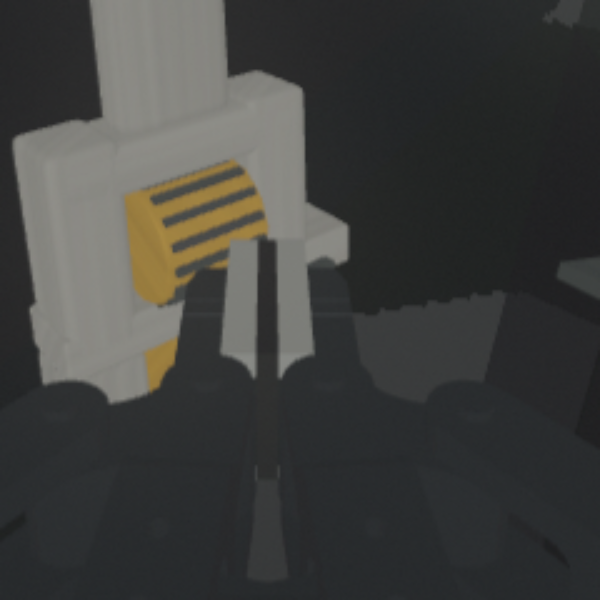

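```bash
python3 - <<'E'
from h import *
C=cam('wrist',load('w1.npy'))
r=lambda u,v,h:ray(C,255+u*130/600,150+v*130/600,h)[:2]
a=np.radians(25.3);Wy=np.array([-np.sin(a),np.cos(a)])
print((r(349,403,66)-r(214,459,66))@Wy, (r(402,385,66)-r(157,480,66))@Wy)
E
```

```text
35.75778309512743 64.895793530124
```

Emit:
carry_out(steps=[0,0.48,-0.64,0,0,0,-1,0.7,0,0,0,0,0,-1,0.7,0,0,0,0,0,-1,0.7,0,0,0,0,0,-1,0,-0.3,0.4,0,0,0,-1,0,-0.2,0.26,0,0,0,-1,0,0,0,0,0,0,-1,-0.3,0,0,0,0,0,-1,-0.3,0,0,0,0,0,-1,-0.3,0,0,0,0,0,-1,-0.3,0,0,0,0,0,-1])

```text
time_s: 7.7
eef_pos: [614.2, -12.5, 76.2]
ee_rot: [-0.069, -0.204, 0.926, 0.311]
force: [-7.2, -2.5, 16.0]
grip_width: 0.001
```

Emit:
carry_out(steps=[-0.3,0,0,0,0,0,-1,-0.3,0,0,0,0,0,-1,-0.3,0,0,0,0,0,-1])

```text
time_s: 7.95
eef_pos: [621.9, -8.4, 75.9]
ee_rot: [-0.07, -0.204, 0.926, 0.311]
force: [-6.4, -0.8, 12.2]
grip_width: 0.001
```

Emit:
carry_out(steps=[0,0.48,-0.64,0,0,0,-1,0.7,0,-1,0,0,0,-1,0.7,0,-2,0,0,0,-1,0.7,0,-2,0,0,0,-1,0,0,-2,0,0,0,-1,0,0,0,0,0,0,-1])

```text
time_s: 8.45
eef_pos: [622.6, -58.7, 141.1]
ee_rot: [-0.066, -0.203, 0.927, 0.308]
force: [0.2, -0.8, 0.5]
grip_width: 0.001
```

```bash
python3 - <<'E'
from h import *
P=pose();print(P[0],P[2]['force'],P[2]['wrist_torque']);np.save('w6.npy',np.c_[P[0],P[1]])
im=cams.capture('wrist')[:,:,::-1];cv2.imwrite('pics/w6f.png',im);cv2.imwrite('pics/w6.png',cv2.resize(im[130:280,240:390],(600,600)))
E
```

```text
[622.6191962  -58.6647821  141.14306849] [ 0.22929118 -0.76583943  0.48639018] [-0.28691111 -0.10879883 -0.0161086 ]
```

View pics/w6.png

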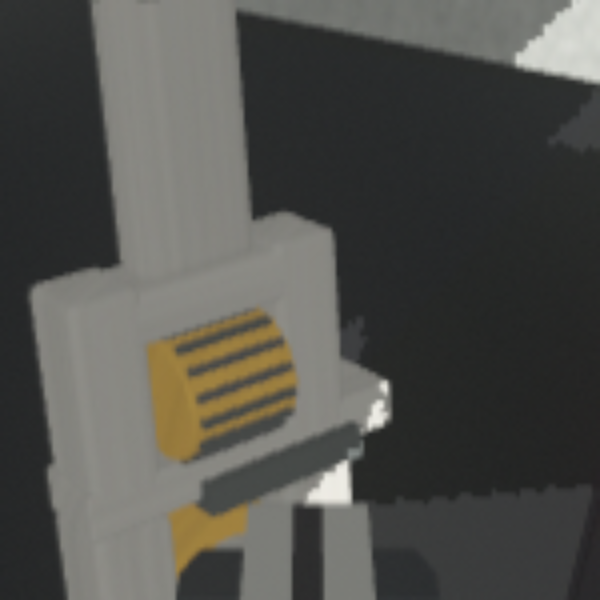

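Emit:
carry_out(steps=[-1.2,0,-1,0,0,0,-1,-1.2,0,-1.5,0,0,0,-1,-1.2,0,-1,0,0,0,-1,-0.4,0,0,0,0,0,-1,0,0,0,0,0,0,-1])

```text
time_s: 8.92
eef_pos: [666.7, -57.2, 164.5]
ee_rot: [-0.069, -0.204, 0.926, 0.31]
force: [-0.2, -0.3, 0.5]
grip_width: -0.002
```

```bash
python3 - <<'E'
from h import *
P=pose();print(P[0]);np.save('w7.npy',np.c_[P[0],P[1]])
im=cams.capture('wrist')[:,:,::-1];cv2.imwrite('pics/w7f.png',im);cv2.imwrite('pics/w7.png',cv2.resize(im[120:270,240:390],(600,600)))
E
```

```text
[666.65069441 -57.15405025 164.50684788]
```

View pics/w7.png

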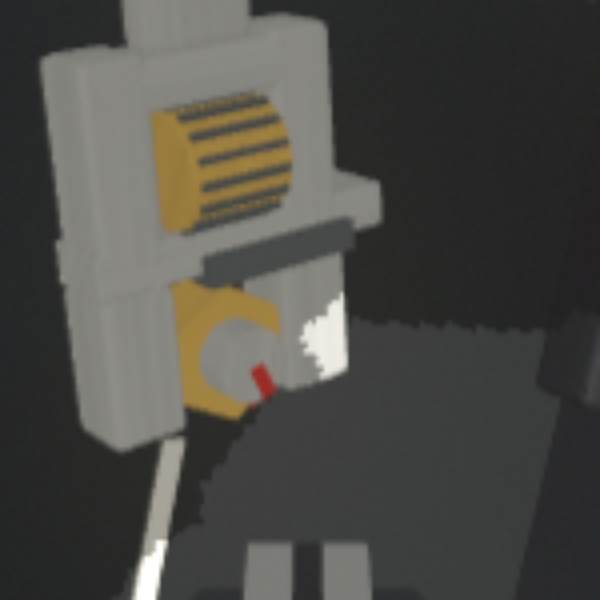

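```bash
python3 - <<'E'
from h import *
C=cam('wrist',load('w7.npy'))
r=lambda u,v,h:ray(C,240+u/4,120+v/4,h)[:2]
a=np.radians(25.3);Wx=np.array([np.cos(a),np.sin(a)]);Wy=np.array([-np.sin(a),np.cos(a)])
A=dict(ji=r(183,430,66),jo=r(122,452,66),mi=r(283,388,66),mo=r(347,374,66),bl=r(92,52+3,66),stud=r(245,358,72))
for k in A: print(k,A[k].round(1))
print('gap',(A['mi']-A['ji'])@Wy,(A['mo']-A['jo'])@Wy,'fixed w',(A['ji']-A['jo'])@Wy,'head',(A['jo']-A['bl'])@Wx)
d=A['jo']-A['bl'];print(np.degrees(np.arctan2(d[1],d[0])))
E
```

```text
ji [668.7  -7.6]
jo [675.2 -19.4]
mi [656.1  12.7]
mo [649.9  28. ]
bl [609.3 -52.3]
stud [651.4  -4. ]
gap 23.77638604747181 53.65373303896631 fixed w 13.450035205530634 head 73.6646579188102
26.528021111894173
```

The jaws now look almost shut on the nut: the gap measures about 24 mm by rays, and the red line is at (262,380) in the crop. I'll go back for confirming strokes until it stalls.

Emit:
carry_out(steps=[1,0,0,0,0,0,-1,1.5,0,1.5,0,0,0,-1,1.5,0,2.5,0,0,0,-1,0,0,2.5,0,0,0,-1,0,0,2.5,0,0,0,-1,0,0,1.5,0,0,0,-1,0,0,0,0,0,0,-1,0,0,0,0,0,0,-1])

```text
time_s: 9.63
eef_pos: [602.9, -17.2, 82.0]
ee_rot: [-0.069, -0.204, 0.926, 0.31]
force: [-0.6, -0.1, -1.0]
grip_width: -0.005
```

Emit:
carry_out(steps=[0,-0.24,0.32,0,0,0,-1,0,-0.18,0.24,0,0,0,-1,0,0,0,0,0,0,-1])

```text
time_s: 9.88
eef_pos: [604.1, -18.2, 75.7]
ee_rot: [-0.068, -0.204, 0.926, 0.31]
force: [0.0, -1.1, 3.3]
grip_width: -0.003
```

```bash
python3 - <<'E'
from h import *
P=pose();print(P[0],P[2]['force']);plan([606.9,-16,76],Rlean(37,25.3))
E
```

```text
[604.0693843  -18.15641868  75.66928963] [ 0.03238195 -1.13264721  3.27036019]
trans first (cm, current tool axes) [-0.35  0.08  0.02]
rot units [-0.    0.07 -0.08] then trans in new axes [-0.35  0.08  0.02]
```

Emit:
carry_out(steps=[-0.3,-0.02,0.03,0,0,0,-1,-0.3,-0.02,0.03,0,0,0,-1,-0.3,0,0,0,0,0,-1,-0.3,0,0,0,0,0,-1])

```text
time_s: 10.22
eef_pos: [614.6, -13.0, 76.5]
ee_rot: [-0.069, -0.204, 0.926, 0.31]
force: [-7.2, -3.8, 12.2]
grip_width: 0.002
```

Emit:
carry_out(steps=[-0.3,0,0,0,0,0,-1,-0.3,0,0,0,0,0,-1,-0.3,0,0,0,0,0,-1])

```text
time_s: 10.47
eef_pos: [623.1, -8.9, 76.2]
ee_rot: [-0.068, -0.204, 0.926, 0.31]
force: [-1.0, -0.9, 8.2]
grip_width: 0.004
```

```bash
python3 - <<'E'
from h import *
P=pose();print(P[0],P[2]['force'],P[2]['wrist_torque'])
im=cams.capture('wrist')[:,:,::-1];cv2.imwrite('pics/w8.png',cv2.resize(im[160:400,210:450],(600,600)))
E
```

```text
[623.06537926  -8.89780053  76.17623169] [-0.98119153 -0.94324584  8.22235576] [0.36097248 0.51071581 0.14328423]
```

View pics/w8.png

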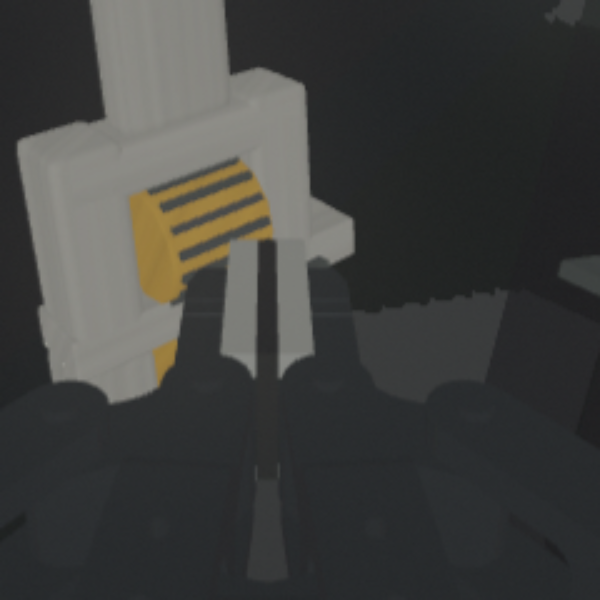

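Emit:
carry_out(steps=[0,0.48,-0.64,0,0,0,-1,0.7,0,0,0,0,0,-1,0.7,0,0,0,0,0,-1,0.6,0,0,0,0,0,-1,0,-0.3,0.4,0,0,0,-1,0,-0.2,0.27,0,0,0,-1,0,0,0,0,0,0,-1])

```text
time_s: 11.1
eef_pos: [604.6, -17.4, 74.9]
ee_rot: [-0.068, -0.204, 0.926, 0.31]
force: [-3.4, -3.7, 9.5]
grip_width: 0.003
```

```bash
python3 - <<'E'
from h import *
P=pose();print(P[0],P[2]['force'],P[2]['wrist_torque'])
im=cams.capture('wrist')[:,:,::-1];cv2.imwrite('pics/w9.png',cv2.resize(im[160:400,210:450],(600,600)))
E
```

```text
[604.55917561 -17.36423532  74.90308227] [-3.35671783 -3.65796216  9.5415478 ] [0.20557803 0.65374255 0.37020654]
```

Emit:
carry_out(steps=[-0.3,0,0,0,0,0,-1,-0.3,0,0,0,0,0,-1,-0.3,0,0,0,0,0,-1,-0.3,0,0,0,0,0,-1])

```text
time_s: 11.48
eef_pos: [614.7, -12.6, 76.1]
ee_rot: [-0.07, -0.204, 0.926, 0.311]
force: [-9.1, -5.0, 17.4]
grip_width: -0.004
```

Emit:
carry_out(steps=[-0.3,0,0,0,0,0,-1,-0.3,0,0,0,0,0,-1,-0.2,0,0,0,0,0,-1])

```text
time_s: 11.73
eef_pos: [622.2, -9.0, 75.8]
ee_rot: [-0.069, -0.204, 0.926, 0.311]
force: [-4.7, -2.1, 11.9]
grip_width: -0.002
```

```bash
python3 - <<'E'
from h import *
P=pose();print(P[0],P[2]['force'],P[2]['wrist_torque'])
im=cams.capture('wrist')[:,:,::-1];cv2.imwrite('pics/w10.png',cv2.resize(im[160:400,210:450],(600,600)))
E
```

```text
[622.16446752  -8.99058277  75.84630518] [-4.66411866 -2.07573602 11.89122279] [0.48838794 0.92276501 0.33728511]
```

View pics/w10.png

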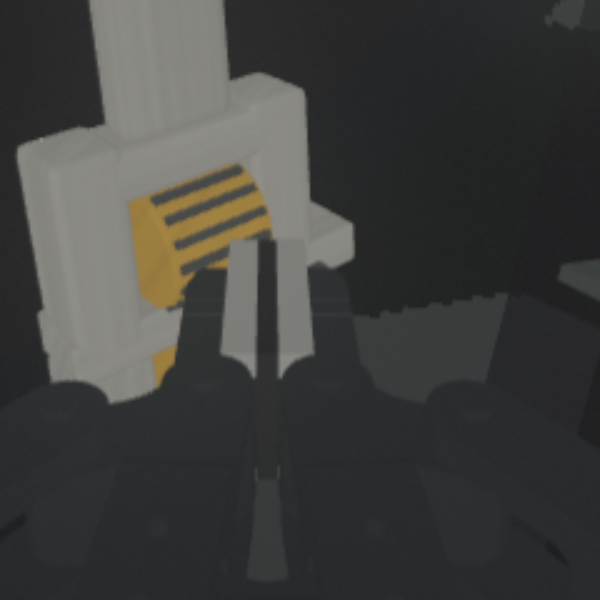

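Emit:
carry_out(steps=[0,0.48,-0.64,0,0,0,-1,0,0,-2,0,0,0,-1,0,0,-2.5,0,0,0,-1,-1,0,-2.5,0,0,0,-1,-1.2,0,-2.5,0,0,0,-1,0,0,0,0,0,0,-1,0,0,0,0,0,0,-1])

```text
time_s: 12.37
eef_pos: [667.3, -51.6, 158.0]
ee_rot: [-0.068, -0.204, 0.926, 0.31]
force: [-0.1, 0.4, -0.7]
grip_width: 0.003
```

```bash
python3 - <<'E'
from h import *
P=pose();print(P[0]);np.save('w11.npy',np.c_[P[0],P[1]])
im=cams.capture('wrist')[:,:,::-1];cv2.imwrite('pics/w11f.png',im);cv2.imwrite('pics/w11.png',cv2.resize(im[120:270,240:390],(600,600)))
E
```

```text
[667.30712709 -51.60619126 157.96506845]
```

View pics/w11.png

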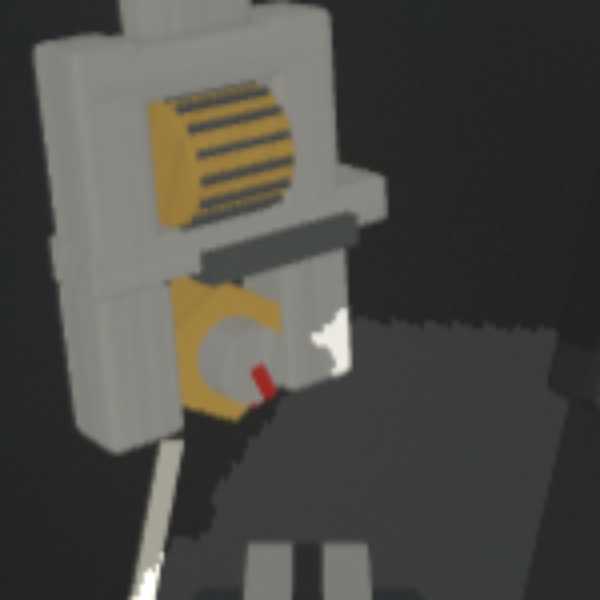

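In this view the jaw-to-nut picture is unchanged after two more strokes: fixed jaw tip at (183,430), moving jaw tip at (283,388). So the jaws are stalled against the nut and fit it. Now for the handle.

```bash
python3 - <<'E'
from h import *
P=pose(); R0=P[1]; t=np.array([485,-82,150.]); R=Rlean(0,26)
plan(t,R)
E
```

```text
trans first (cm, current tool axes) [17.77  3.4   3.47]
rot units [ 7.41  0.06 -0.23] then trans in new axes [17.67  5.17  0.7 ]
```

Emit:
carry_out(steps=[2.5,0,0,0,0,0,0.2,2.5,0,0,0,0,0,0.2,2.5,0,0,0,0,0,0.2,2.5,0,0,0,0,0,0.2,2.5,0,0,0,0,0,0.2,2.5,0,0,0,0,0,0.2,2.7,0,0,0,0,0,0.2,0,0,0,1.23,0,0,0.2,0,0,0,1.23,0,0,0.2,0,0,0,1.23,0,0,0.2,0,0,0,1.23,0,0,0.2,0,0,0,1.23,0,0,0.2,0,0,0,1.23,0,0,0.2,0,2.5,0,0,0,0,0.2,0,2.5,0,0,0,0,0.2,0,0,0,0,0,0,0.2,0,0,0,0,0,0,0.2])

```text
time_s: 13.83
eef_pos: [484.0, -79.0, 157.5]
ee_rot: [-0.001, -0.216, 0.976, 0.001]
force: [-0.0, -0.1, 0.6]
grip_width: 0.603
```

```bash
python3 - <<'E'
from h import *
P=pose();print(P[0],P[2]['joints'].round(2));np.save('w12.npy',np.c_[P[0],P[1]])
im=cams.capture('wrist')[:,:,::-1];cv2.imwrite('pics/w12.png',im)
im=cams.capture('top')[:,:,::-1];cv2.imwrite('pics/t12.png',im)
plan([485,-82,60],Rlean(0,26))
E
```

```text
[483.98674227 -78.96097572 157.54634502] [-0.4   0.31  1.7   0.    1.13 -2.41]
trans first (cm, current tool axes) [ 0.05 -0.17  9.78]
rot units [ 0.03 -0.01 -0.23] then trans in new axes [ 0.06 -0.15  9.78]
```

View pics/w12.png

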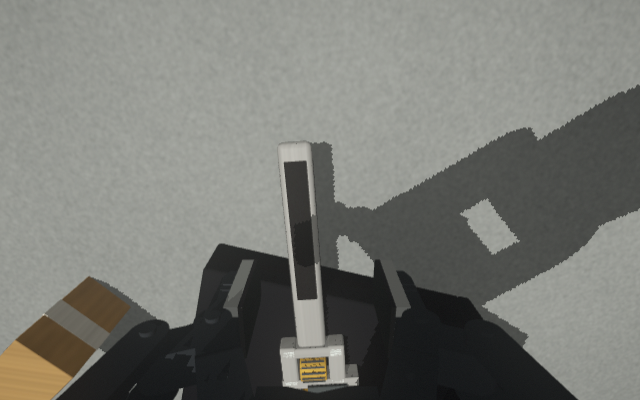

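The wrist view shows the handle running from (295,145) to (312,345), between the open fingers and slightly tilted in the image.

```bash
python3 - <<'E'
from h import *
C=cam('wrist',load('w12.npy'))
im=cv2.imread('pics/w12.png');g=cv2.cvtColor(im,cv2.COLOR_BGR2HSV)
for v in [180,220,260,290]:
    print(v,[ (u,int(im[v,u].mean())) for u in range(270,335,3)])
e=ray(C,295,145,63);h=ray(C,311.5,340,63)
print(e,h,np.degrees(np.arctan2(h[1]-e[1],h[0]-e[0])),np.linalg.norm(e-h))
d=(h-e)/np.linalg.norm(h-e)
print('end dist from nut',(e-[651,-2,63])@d,'perp',np.cross(d,e-[651,-2,63])[2])
print(e+43*d)
E
```

```text
180 [(270, 159), (273, 159), (276, 156), (279, 153), (282, 171), (285, 123), (288, 56), (291, 57), (294, 56), (297, 56), (300, 55), (303, 55), (306, 56), (309, 172), (312, 139), (315, 85), (318, 81), (321, 82), (324, 82), (327, 81), (330, 84), (333, 113)]
220 [(270, 154), (273, 156), (276, 160), (279, 157), (282, 155), (285, 161), (288, 182), (291, 54), (294, 54), (297, 52), (300, 52), (303, 52), (306, 43), (309, 44), (312, 96), (315, 91), (318, 81), (321, 80), (324, 80), (327, 80), (330, 77), (333, 79)]
260 [(270, 35), (273, 35), (276, 35), (279, 35), (282, 34), (285, 34), (288, 72), (291, 179), (294, 49), (297, 35), (300, 35), (303, 34), (306, 35), (309, 34), (312, 33), (315, 92), (318, 88), (321, 78), (324, 80), (327, 76), (330, 77), (333, 78)]
290 [(270, 43), (273, 43), (276, 42), (279, 43), (282, 42), (285, 44), (288, 43), (291, 64), (294, 177), (297, 48), (300, 49), (303, 48), (306, 48), (309, 47), (312, 47), (315, 48), (318, 159), (321, 104), (324, 31), (327, 31), (330, 31), (333, 31)]
[ 451.45302656 -110.41762259   63.        ] [593.64458935 -32.8201462   63.        ] 28.62239660047806 161.98706389673183
end dist from nut -227.09733127562646 perp 0.4214556970268859
[489.19824555 -89.81911673  63.        ]
```

```bash
python3 - <<'E'
from h import *
plan([488.6,-90.6,40],Rlean(0,28.6))
E
```

```text
trans first (cm, current tool axes) [ 0.08 -1.11 11.77]
rot units [ 0.03 -0.01 -0.75] then trans in new axes [ 0.16 -1.07 11.78]
```

Emit:
carry_out(steps=[0.1,-1.1,0,0,0,-0.75,0.2,0,0,2.5,0,0,0,0.2,0,0,2.5,0,0,0,0.2,0,0,2.5,0,0,0,0.2,0,0,2.5,0,0,0,0.2,0,0,1.8,0,0,0,-0.25,0,0,0,0,0,0,-0.3,0,0,0,0,0,0,-0.3,0,0,0,0,0,0,-0.3,0,0,0,0,0,0,-0.3], grip_force=20)

```text
time_s: 14.77
eef_pos: [489.5, -90.9, 41.4]
ee_rot: [0.001, -0.247, 0.969, 0.0]
force: [0.4, 0.6, 1.0]
grip_width: 0.352
```

```bash
python3 - <<'E'
from h import *
P=pose();print(P[0],P[2]['force'],P[2]['grip_width'],P[2]['joints'].round(2))
im=cams.capture('wrist')[:,:,::-1];cv2.imwrite('pics/w13.png',im)
plan([488.6,-90.6,40],Rlean(0,28.6))
E
```

```text
[489.47548524 -90.91781298  41.44573183] [0.37953226 0.61132718 0.9915676 ] 0.3520196539048698 [-0.42  0.5   1.79  0.    0.85 -2.49]
trans first (cm, current tool axes) [0.06 0.06 0.14]
rot units [ 0.    0.01 -0.01] then trans in new axes [0.06 0.06 0.14]
```

View pics/w13.png

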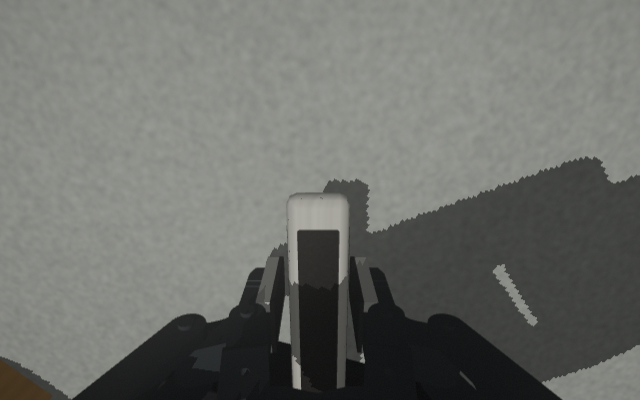

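Emit:
carry_out(steps=[-0.02,0.8,0,0,0,0.5,-0.3,-0.02,0.8,0,0,0,0.5,-0.3,-0.02,0.8,0,0,0,0.5,-0.3,-0.02,0.8,0,0,0,0.5,-0.3,-0.02,0.8,0,0,0,0.5,-0.3,-0.02,0.8,0,0,0,0.5,-0.3,0,0,0,0,0,0,-0.3])

```text
time_s: 15.4
eef_pos: [471.8, -45.1, 41.2]
ee_rot: [0.0, -0.118, 0.993, 0.001]
force: [-0.3, 0.0, 0.3]
grip_width: 0.347
```

```bash
python3 - <<'E'
from h import *
P=pose();print(P[0],P[2]['force'],P[2]['wrist_torque'])
im=cams.capture('top')[:,:,::-1];cv2.imwrite('pics/t14.png',cv2.resize(im[110:290,235:415],(600,600),interpolation=2))
E
```

```text
[471.83792146 -45.11302837  41.24744433] [-0.3353507   0.03816075  0.27169496] [-0.00035733 -0.05096582 -0.0105049 ]
```

View pics/t14.png

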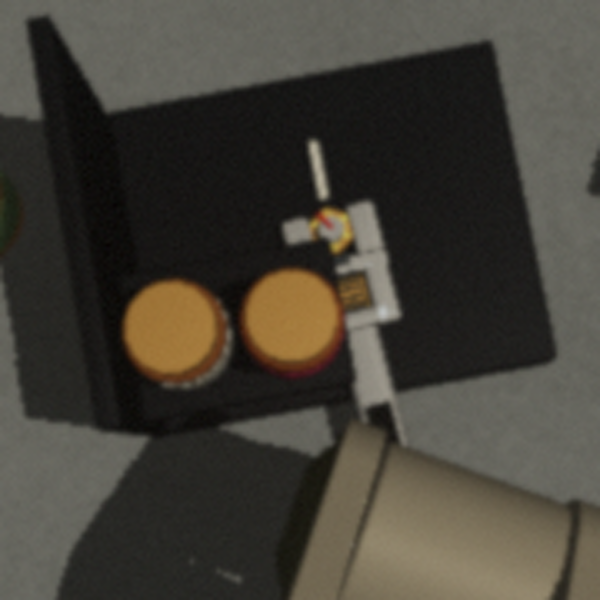

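The top view shows the wrench swung, with the nut following: the red line now points up-left, at (322,217) in the crop. The jars are untouched, so I'll carry on.

Emit:
carry_out(steps=[-0.02,0.8,0,0,0,0.5,-0.3,-0.02,0.8,0,0,0,0.5,-0.3,-0.02,0.8,0,0,0,0.5,-0.3,-0.02,0.8,0,0,0,0.5,-0.3,-0.02,0.8,0,0,0,0.5,-0.3,-0.02,0.8,0,0,0,0.5,-0.3,-0.02,0.8,0,0,0,0.5,-0.3,0,0,0,0,0,0,-0.3,0,0,0,0,0,0,-0.3])

```text
time_s: 16.2
eef_pos: [467.5, 9.7, 40.7]
ee_rot: [-0.0, 0.033, 0.999, 0.001]
force: [0.1, -0.2, 0.4]
grip_width: 0.345
```

```bash
cat > red.py <<'E'
from h import *
import sys
P=pose();print(P[0],P[2]['force'],P[2]['wrist_torque'],P[2]['joints'].round(2))
im=cams.capture('top')[:,:,::-1];cv2.imwrite(sys.argv[1],cv2.resize(im[140:220,300:380],(600,600),interpolation=2))
E
python3 red.py pics/t15.png
```

```text
[467.53940668   9.74934649  40.73915116] [ 0.12542952 -0.1817683   0.40059182] [-0.0248705   0.00819057  0.03983799] [-0.23  0.45  1.88  0.    0.82 -1.74]
```

View pics/t15.png

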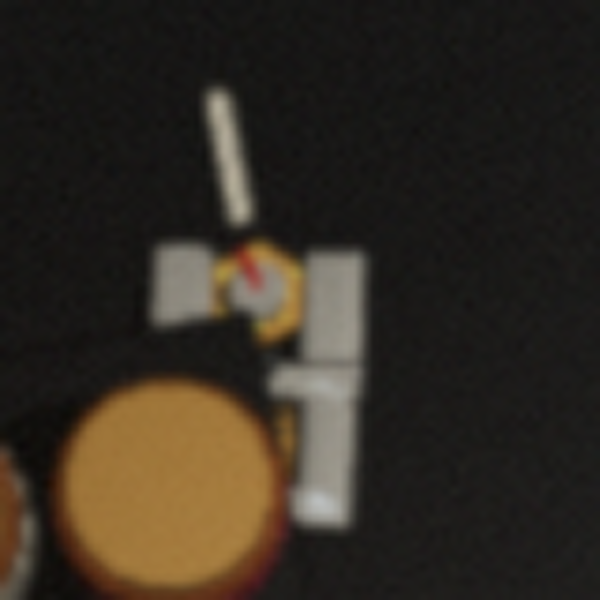

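```bash
python3 - <<'E'
from h import *
C=cam('top')
im=np.mean([cams.capture('top').astype(float) for _ in range(2)],0)
s=im[150:220,300:380]
r=s[:,:,0]-np.maximum(s[:,:,1],0)*1.0-5; w=(r>12)*1
n,l,st,ce=cv2.connectedComponentsWithStats(w.astype(np.uint8))
for k in range(1,n): print(st[k],ce[k]+[300,150])
sub=im[165:190,325:345].astype(int)
for row in range(170,184): print(row,[tuple(im[row,u].astype(int)) for u in range(328,342)])
E
```

```text
[28 22 13 14 95] [334.51578947 177.51578947]
[  7  40  33  30 820] [322.77926829 205.23414634]
[ 0 50  3 18 43] [300.79069767 208.60465116]
170 [(np.int64(24), np.int64(22), np.int64(20)), (np.int64(25), np.int64(23), np.int64(21)), (np.int64(37), np.int64(35), np.int64(31)), (np.int64(55), np.int64(52), np.int64(45)), (np.int64(50), np.int64(47), np.int64(41)), (np.int64(39), np.int64(36), np.int64(33)), (np.int64(30), np.int64(28), np.int64(25)), (np.int64(28), np.int64(26), np.int64(23)), (np.int64(23), np.int64(21), np.int64(20)), (np.int64(22), np.int64(21), np.int64(19)), (np.int64(23), np.int64(21), np.int64(21)), (np.int64(21), np.int64(20), np.int64(20)), (np.int64(23), np.int64(23), np.int64(22)), (np.int64(22), np.int64(21), np.int64(19))]
171 [(np.int64(23), np.int64(23), np.int64(20)), (np.int64(23), np.int64(22), np.int64(21)), (np.int64(24), np.int64(21), np.int64(21)), (np.int64(27), np.int64(23), np.int64(21)), (np.int64(31), np.int64(25), np.int64(20)), (np.int64(40), np.int64(33), np.int64(24)), (np.int64(50), np.int64(41), np.int64(26)), (np.int64(43), np.int64(36
[... 7292 characters left out ...]
7), np.int64(82)), (np.int64(132), np.int64(127), np.int64(114))]
183 [(np.int64(29), np.int64(27), np.int64(24)), (np.int64(27), np.int64(26), np.int64(23)), (np.int64(25), np.int64(23), np.int64(22)), (np.int64(25), np.int64(24), np.int64(20)), (np.int64(30), np.int64(28), np.int64(26)), (np.int64(54), np.int64(52), np.int64(31)), (np.int64(111), np.int64(99), np.int64(52)), (np.int64(149), np.int64(121), np.int64(59)), (np.int64(157), np.int64(120), np.int64(57)), (np.int64(155), np.int64(116), np.int64(53)), (np.int64(144), np.int64(108), np.int64(50)), (np.int64(121), np.int64(92), np.int64(53)), (np.int64(109), np.int64(97), np.int64(80)), (np.int64(131), np.int64(127), np.int64(116))]
```

```bash
cat > red.py <<'E'
from h import *
import sys
C=cam('top')
P=pose();print(P[0].round(1),P[2]['force'].round(1))
im=np.mean([cams.capture('top').astype(float) for _ in range(2)],0)
cv2.imwrite(sys.argv[1],cv2.resize(im[140:220,300:380,::-1],(600,600),interpolation=2))
o,_=None,None
def ang(zs,r0,r1):
    pts=[];ws=[]
    for v in range(r0,r1):
        for u in range(327,340):
            r,g,b=im[v,u]; w=max(r-1.4*g-4,0)
            if w>0: pts.append(ray(C,u,v,zs)[:2]);ws.append(w)
    return np.array(pts),np.array(ws)
for zs in (64,68,72):
    p,w=ang(zs,166,182); c=(p*w[:,None]).sum(0)/w.sum(); S=((p-c)*w[:,None]).T@(p-c); e=np.linalg.eigh(S)[1][:,1]; e*=np.sign(e[0])
    print(zs,'red centroid',c.round(1),'dir',np.degrees(np.arctan2(e[1],e[0])).round(1),'from (650.8,-1.5):',np.degrees(np.arctan2(c[1]+1.5,c[0]-650.8)).round(1))
pts=[];ws=[]
for v in range(148,172):
    for u in range(324,336):
        g=im[v,u]
        if g.min()>60: pts.append(ray(C,u,v,50)[:2]);ws.append(g.min()-50)
p=np.array(pts);w=np.array(ws);c=(p*w[:,None]).sum(0)/w.sum();S=((p-c)*w[:,None]).T@(p-c); e=np.linalg.eigh(S)[1][:,1]; e*=np.sign(e[0])
print('white',c.round(1),np.degrees(np.arctan2(e[1],e[0])).round(2),'axis', (c-40*e).round(1))
E
python3 red.py pics/t16.png
```

```text
[467.4   9.5  40.6] [-0.4  0.8  0.3]
64 red centroid [659.    1.7] dir 26.9 from (650.8,-1.5): 21.1
68 red centroid [658.4   1.7] dir 26.9 from (650.8,-1.5): 23.1
72 red centroid [657.7   1.8] dir 26.9 from (650.8,-1.5): 25.3
white [690.2   6.3] 11.01 axis [651.   -1.4][ WARN:0@2.093] global loadsave.cpp:1063 imwrite_ Unsupported depth image for selected encoder is fallbacked to CV_8U.
```

Emit:
carry_out(steps=[-0.02,0.8,0,0,0,0.5,-0.3,-0.02,0.8,0,0,0,0.5,-0.3,-0.02,0.8,0,0,0,0.5,-0.3,-0.02,0.8,0,0,0,0.5,-0.3,0,0,0,0,0,0,-0.3,0,0,0,0,0,0,-0.3])

```text
time_s: 16.95
eef_pos: [472.3, 41.5, 40.5]
ee_rot: [-0.001, 0.12, 0.993, 0.001]
force: [0.5, 0.2, -0.7]
grip_width: 0.353
```

```bash
python3 red.py pics/t17.png 2>/dev/null
```

```text
[472.3  41.5  40.5] [ 0.5  0.2 -0.7]
64 red centroid [6.595e+02 4.000e-01] dir 16.4 from (650.8,-1.5): 12.1
68 red centroid [6.589e+02 4.000e-01] dir 16.4 from (650.8,-1.5): 13.4
72 red centroid [6.582e+02 5.000e-01] dir 16.4 from (650.8,-1.5): 15.0
white [689.5   6.6] 6.87 axis [649.8   1.8]
```

View pics/t17.png

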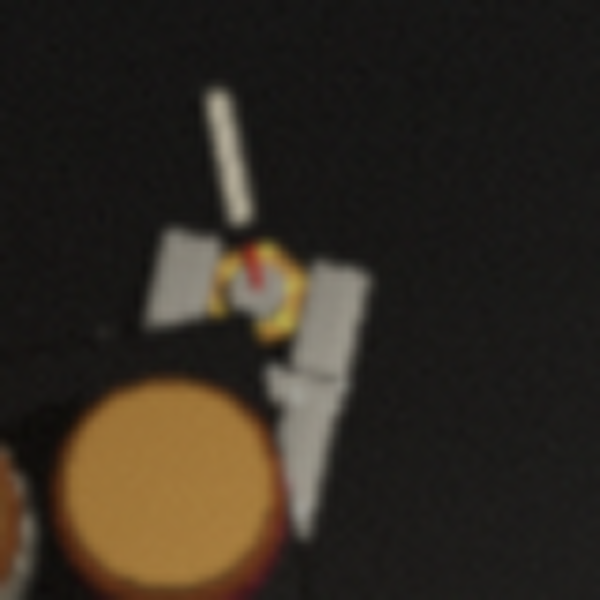

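Emit:
carry_out(steps=[-0.01,0.65,0,0,0,0.4,-0.3,-0.01,0.5,0,0,0,0.3,-0.3,0,0,0,0,0,0,-0.3,0,0,0,0,0,0,-0.3])

```text
time_s: 17.38
eef_pos: [475.3, 52.3, 40.5]
ee_rot: [-0.001, 0.151, 0.989, 0.001]
force: [-0.6, -0.2, 0.5]
grip_width: 0.351
```

```bash
python3 red.py pics/t18.png 2>/dev/null; python3 -c "
from h import *
plan([600,-1,200]);print(pose()[2]['joints'])"
```

```text
[475.3  52.3  40.5] [-0.6 -0.2  0.5]
64 red centroid [659.9  -0. ] dir 11.8 from (650.8,-1.5): 9.3
68 red centroid [659.3   0. ] dir 11.8 from (650.8,-1.5): 10.3
72 red centroid [6.586e+02 1.000e-01] dir 11.8 from (650.8,-1.5): 11.6
white [689.    6.8] 3.57 axis [649.1   4.3]
trans first (cm, current tool axes) [-13.47  -1.34 -15.97]
[-0.1370272   0.46677388  1.84637548  0.00222713  0.82977714 -1.40579089]
```

Emit:
carry_out(steps=[0,0,0,0,0,0,0,0,0,0,0,0,0,0,0,0,-2,0,0,0,0,0,0,-3.5,0,0,0,0,0,0,-3.5,0,0,0,0,0,0,-3.5,0,0,0,0,0,0,-3.5,0,0,0,0,0,0,-3.5,0,0,0,0,0,0,-3.5,0,0,0,-1,0,0,-2,0,0,0,-1,0,0,0,0,0,0,-1])

```text
time_s: 18.4
eef_pos: [476.9, 52.0, 295.0]
ee_rot: [0.004, 0.151, 0.988, 0.001]
force: [0.2, -0.5, -0.0]
grip_width: 0.079
```

```bash
python3 red.py pics/t19.png 2>/dev/null; python3 -c "
from h import *
plan([660,-60,290]);print(pose()[2]['joints'])"
```

```text
[476.9  52.  295. ] [ 0.2 -0.5 -0. ]
64 red centroid [660.  -0.] dir 12.0 from (650.8,-1.5): 9.2
68 red centroid [659.3   0. ] dir 12.0 from (650.8,-1.5): 10.2
72 red centroid [6.587e+02 1.000e-01] dir 12.0 from (650.8,-1.5): 11.5
white [689.1   6.8] 4.12 axis [649.2   3.9]
trans first (cm, current tool axes) [-2.095e+01 -5.180e+00  2.000e-02]
[-0.13731084  0.17080961  1.52442234  0.00165983  1.44697226 -1.40417554]
```

Emit:
carry_out(steps=[-2.6,-0.65,0,0,0,0,-1,-2.6,-0.65,0,0,0,0,-1,-2.6,-0.65,0,0,0,0,-1,-2.6,-0.65,0,0,0,0,-1,-2.6,-0.65,0,0,0,0,-1,-2.6,-0.65,0,0,0,0,-1,-2.6,-0.65,0,0,0,0,-1,-2.6,-0.65,0,0,0,0,-1,0,0,3,0,0,0,-1,0,0,3,0,0,0,-1,0,0,3,0,0,0,-1,0,0,0,0,0,0,-1,0,0,0,0,0,0,-1])

```text
time_s: 19.58
eef_pos: [657.7, -59.5, 198.3]
ee_rot: [-0.003, 0.152, 0.988, 0.001]
force: [0.1, -0.3, 0.1]
grip_width: -0.004
```

```bash
python3 - <<'E'
from h import *
P=pose();print(P[0]);np.save('w20.npy',np.c_[P[0],P[1]])
im=cams.capture('wrist')[:,:,::-1];cv2.imwrite('pics/w20f.png',im)
u,v=proj(cam('wrist',P),[651,-2,72]);print(u,v)
E
```

```text
[657.65490241 -59.45706964 198.34993629]
384.77002394220466 162.34494508086618
```

View pics/w20f.png

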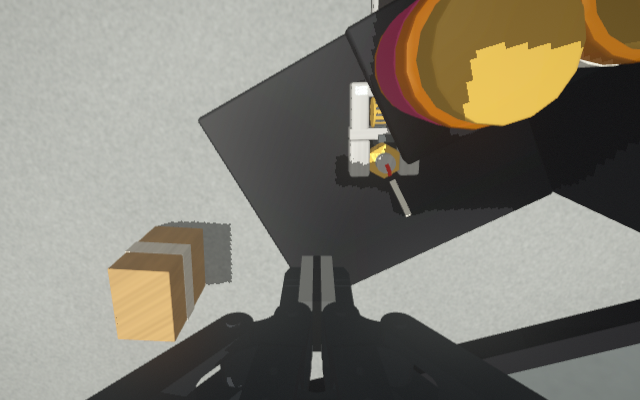

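```bash
python3 - <<'E'
from h import *
im=cv2.imread('pics/w20f.png');cv2.imwrite('pics/w20.png',cv2.resize(im[130:230,340:440],(600,600),interpolation=cv2.INTER_CUBIC))
C=cam('wrist',load('w20.npy'));f=im.astype(float)
def fit(mask,zs):
    v,u=np.nonzero(mask);p=np.array([ray(C,a,b,zs)[:2] for a,b in zip(u,v)]);c=p.mean(0);e=np.linalg.eigh(np.cov((p-c).T))[1][:,1];e*=np.sign(e[0]);return len(p),c.round(1),np.degrees(np.arctan2(e[1],e[0])).round(1),p@e
b,g,r=f[...,0],f[...,1],f[...,2]
box=np.zeros(r.shape,bool);box[150:190,375:405]=1
red=box&(r>90)&(g<.5*r)
for z in (64,72): q=fit(red,z);print('red',z,q[:3])
wb=np.zeros(r.shape,bool);wb[178:222,380:420]=1
wh=wb&(np.minimum(np.minimum(r,g),b)>100)
n,l,st,ce=cv2.connectedComponentsWithStats(wh.astype(np.uint8));print(st,ce)
k=1+np.argmax(st[1:,4]);q=fit(l==k,50);print('white',q[:3]);print(q[3].min(),q[3].max())
e=np.array([np.cos(np.radians(q[2])),np.sin(np.radians(q[2]))]);print('axis',q[1]-40*e)
E
```

```text
red 64 (38, array([6.6e+02, 2.0e-01]), np.float64(2.4))
red 72 (38, array([657.6,  -0.8]), np.float64(2.4))
[[     0      0    640    400 255770]
 [   390    179     21     38    230]] [[319.42741917 199.50165383]
 [400.21304348 197.66086957]]
white (230, array([691.7,   6.1]), np.float64(10.5))
663.0983620044542 700.1098444109797
axis [652.3698037   -1.18942102]
```

View pics/w20.png

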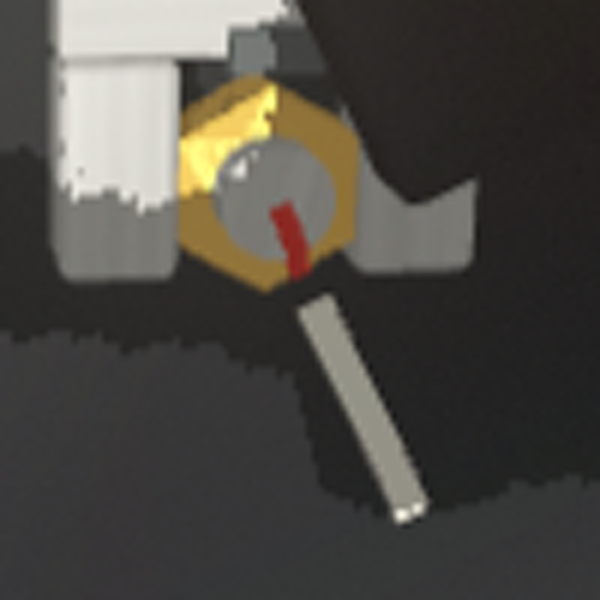

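```bash
python3 - <<'E'
from h import *
C=cam('wrist',load('w20.npy'))
f=lambda u,v,z:ray(C,340+(u-2.5)/6,130+(v-2.5)/6,z)[:2]
ax=f(276,197,72);print('axis',ax)
A=lambda d:np.degrees(np.arctan2(d[1],d[0])).round(1)
print('stud seg',A(f(299,248,72)-f(282,208,72)),'from centre',A(f(291,230,72)-ax),A(f(299,248,72)-ax))
print('nut seg from ax',A(f(298,268,64)-ax))
print('white',A(f(412,512,50)-f(316,303,50)), 'from axis',A(f(412,512,50)-ax),A(f(316,303,50)-ax))
c=(f(180,190,64)+f(357,185,64))/2;print('hexcentre',c)
E
```

```text
axis [651.24571405  -1.4085337 ]
stud seg 8.2 from centre 9.6 9.4
nut seg from ax 6.8
white 9.7 from axis 10.3 11.2
hexcentre [651.8802981   -1.05863484]
```

Emit:
carry_out(steps=[0,-1.2,0,0,0,0,-1,0,-0.8,2,0,0,0,-1,0,0,3,0,0,0,-1,0,0,1,0,0,0,-1,0,0,0,0,0,0,-1,0,0,0,0,0,0,-1])

```text
time_s: 20.13
eef_pos: [652.8, -79.0, 141.7]
ee_rot: [0.0, 0.152, 0.988, 0.001]
force: [0.6, -0.6, 0.2]
grip_width: 0.001
```

```bash
python3 - <<'E'
from h import *
P=pose();print(P[0]);np.save('w21.npy',np.c_[P[0],P[1]])
im=cams.capture('wrist')[:,:,::-1];cv2.imwrite('pics/w21f.png',im)
u,v=proj(cam('wrist',P),[651,-2,72]);print(u,v)
u=int(u);v=int(v);x0,y0=u-50,max(v-40,0);print(x0,y0)
cv2.imwrite('pics/w21.png',cv2.resize(im[y0:y0+100,x0:x0+100],(600,600),interpolation=cv2.INTER_CUBIC))
E
```

```text
[652.82637203 -78.96417544 141.69481583]
433.8064195736444 179.68472610829005
383 139
```

View pics/w21.png

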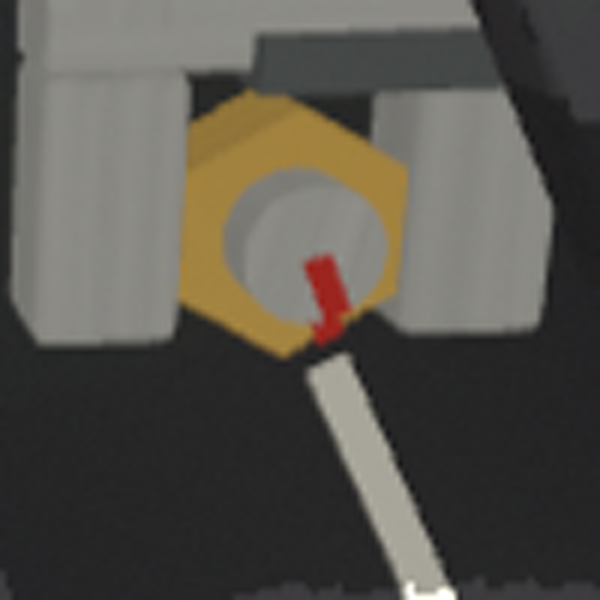

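```bash
python3 - <<'E'
from h import *
C=cam('wrist',load('w21.npy'))
im=cv2.imread('pics/w21f.png').astype(float)
f=lambda u,v,z:ray(C,383+(u-2.5)/6,139+(v-2.5)/6,z)[:2]
A=lambda d:np.degrees(np.arctan2(d[1],d[0])).round(1)
ax=f(316,253,72);print('axis',ax)
print('seg',A(f(337,312,72)-f(319,258,72)),A(f(351,308,72)-f(333,257,72)),A(f(324,318,72)-f(306,260,72)),'centre-end',A(f(338,312,72)-ax))
print('nut seg',A(f(328,335,64)-ax))
print('white edges',A(f(405,580,50)-f(307,372,50)),A(f(443,570,50)-f(349,352,50)),'from ax',A(f(424,575,50)-ax),A(f(328,362,50)-ax))
# jaw / flat edges
print('flatL',A(f(180,300,64)-f(187,170,64)),'flatR',A(f(398,290,64)-f(408,175,64)),'jawL',A(f(172,335,66)-f(185,85,66)),'sep',np.linalg.norm(f(180,300,64)-f(398,290,64)))
E
```

```text
axis [651.95412933  -1.2723009 ]
seg 6.0 7.0 4.8 centre-end 7.8
nut seg 6.5
white edges 11.6 10.3 from ax 11.0 11.1
flatL -15.2 flatR -15.1 jawL -15.2 sep 23.681791660996076
```

```bash
python3 - <<'E'
from h import *
A=lambda d:np.degrees(np.arctan2(d[1],d[0])).round(1)
def run(npy,png,box,vs,zc):
    C=cam('wrist',load(npy)); f=cv2.imread(png).astype(float)
    cs=[]
    for v in range(*box[1]):
        u=np.arange(*box[0]);r=f[v,u,2];g=f[v,u,1];w=np.clip(r-1.45*g,0,None)
        if w.sum()>60: cs.append((v,(u*w).sum()/w.sum(),w.sum().round()))
    print([(v,round(c,2),s) for v,c,s in cs])
    t=[(v,c) for v,c,s in cs if vs[0]<=v<=vs[1]]
    k=np.polyfit([a for a,_ in t],[b for _,b in t],1)
    p=ray(C,np.polyval(k,vs[0]),vs[0],72)[:2];q=ray(C,np.polyval(k,vs[1]),vs[1],72)[:2]
    print('stud seg',p,q,A(q-p))
run('w21.npy','pics/w21f.png',[(428,450),(176,200)],(183,189),0)
run('w20.npy','pics/w20f.png',[(380,400),(160,180)],(166,170),0)
E
```

```text
[(182, np.float64(436.28), np.float64(278.0)), (183, np.float64(435.92), np.float64(483.0)), (184, np.float64(436.1), np.float64(464.0)), (185, np.float64(436.55), np.float64(470.0)), (186, np.float64(436.92), np.float64(484.0)), (187, np.float64(437.4), np.float64(464.0)), (188, np.float64(437.73), np.float64(476.0)), (189, np.float64(437.94), np.float64(480.0)), (190, np.float64(438.36), np.float64(454.0)), (191, np.float64(438.01), np.float64(286.0)), (192, np.float64(437.87), np.float64(279.0)), (193, np.float64(437.35), np.float64(434.0)), (194, np.float64(437.13), np.float64(428.0)), (195, np.float64(436.57), np.float64(264.0)), (196, np.float64(435.99), np.float64(68.0))]
stud seg [653.51425102  -1.19793177] [ 6.57818945e+02 -6.46171440e-01] 7.3
[(164, np.float64(387.21), np.float64(96.0)), (165, np.float64(386.57), np.float64(273.0)), (166, np.float64(386.99), np.float64(299.0)), (167, np.float64(387.44), np.float64(303.0)), (168, np.float64(387.76), np.float64(270.0)), (169, np.float64(388.13), np.float64(285.0)), (170, np.float64(388.46), np.float64(300.0)), (171, np.float64(388.87), np.float64(273.0)), (172, np.float64(389.14), np.float64(250.0)), (173, np.float64(389.16), np.float64(253.0)), (174, np.float64(389.35), np.float64(287.0)), (175, np.float64(389.29), np.float64(207.0))]
stud seg [654.36324404  -1.01213684] [657.83241796  -0.68460795] 5.4
```

The close-up shows the jaws snug on the nut, with jaw and flat edges both at -15.2° and about 23.7 mm across the flats. The red line reads about 7° and the white line about 10.6°, so the nut is roughly 3° past the mark. I'll go back to the handle and ease it back a little.

```bash
python3 - <<'E'
from h import *
P=pose();R0=P[1].T
for a,b in [(P[0],[490,-79,150]),([490,-79,150],[474,51,150])]:
    print((R0@(np.array(b)-np.array(a))/10).round(2))
E
```

```text
[15.56 -4.9  -0.8 ]
[5.420e+00 1.192e+01 1.000e-02]
```

Emit:
carry_out(steps=[2.6,-0.8,-0.1,0,0,0,-1,2.6,-0.8,-0.1,0,0,0,-1,2.6,-0.8,-0.1,0,0,0,-1,2.6,-0.8,-0.1,0,0,0,-1,2.6,-0.8,-0.1,0,0,0,-1,2.6,-0.9,-0.1,0,0,0,0,0.9,2,0,0,0,0,0,0.9,2,0,0,0,0,0,0.9,2,0,0,0,0,0,0.9,2,0,0,0,0,0,0.9,2,0,0,0,0,0,0.9,1.9,0,0,0,0,0.2,0,0,0,0,0,0,0.2,0,0,0,0,0,0,0.2])

```text
time_s: 21.35
eef_pos: [473.8, 51.5, 148.1]
ee_rot: [0.001, 0.15, 0.989, 0.001]
force: [-1.0, -0.5, 0.4]
grip_width: 0.603
```

```bash
python3 - <<'E'
from h import *
P=pose();print(P[0]);np.save('w22.npy',np.c_[P[0],P[1]])
im=cams.capture('wrist')[:,:,::-1];cv2.imwrite('pics/w22.png',im)
E
```

```text
[473.78039862  51.54329952 148.12826133]
```

View pics/w22.png

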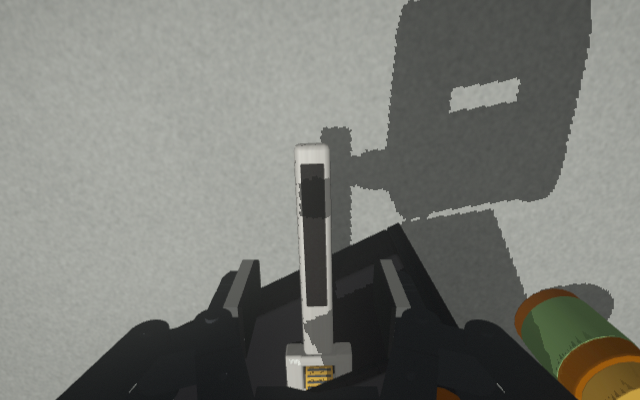

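```bash
python3 - <<'E'
from h import *
C=cam('wrist',load('w22.npy'))
e=ray(C,312.2,146,63);h=ray(C,317.8,340,63);a=np.arctan2(h[1]-e[1],h[0]-e[0]);d=(h-e)/np.linalg.norm(h-e)
y=np.degrees(a);print(e,h,y,(e-[651.5,-1.3,63])@d,np.cross(d,e-[651.5,-1.3,63])[2])
t=e+43*d;print(t);t[2]=40;plan(t,Rlean(0,y))
E
```

```text
[431.72266428  61.28038947  63.        ] [580.78596352  18.82448217  63.        ] -15.897905774943467 -228.5134179873758 -0.015529038978975507
[473.07797115  49.50165464  63.        ]
trans first (cm, current tool axes) [ 0.04 -0.17 10.78]
rot units [ 0.02  0.01 -0.3 ] then trans in new axes [ 0.03 -0.15 10.78]
```

The handle is centred between the open fingers, running from (312,146) to (318,340). I'll lower, grip lightly and turn back about 3°.

Emit:
carry_out(steps=[0,-0.17,0,0,0,-0.3,0.2,0,0,2.5,0,0,0,0.2,0,0,2.5,0,0,0,0.2,0,0,2.5,0,0,0,0.2,0,0,2.5,0,0,0,0.2,0,0,0.8,0,0,0,-0.2,0,0,0,0,0,0,-0.3,0,0,0,0,0,0,-0.38,0,0,0,0,0,0,-0.55,0,0,0,0,0,0,-0.55], grip_force=20)

```text
time_s: 22.23
eef_pos: [473.3, 49.3, 39.8]
ee_rot: [0.001, 0.139, 0.99, 0.001]
force: [0.6, -2.1, 0.1]
grip_width: 0.27
```

```bash
python3 -c "
from h import *
p=pose();print(p[0],p[2]['force'],p[2]['wrist_torque'],p[2]['grip_width'])"; python3 red.py pics/t23.png 2>/dev/null
```

```text
[473.34486598  49.27153037  39.84646683] [ 0.55539065 -2.1026339   0.12404323] [-0.31682203 -0.15736193  0.02746892] 0.26950814741975315
[473.3  49.3  39.8] [ 0.6 -2.1  0.1]
64 red centroid [659.9  -0. ] dir 13.1 from (650.8,-1.5): 9.1
68 red centroid [659.3   0. ] dir 13.1 from (650.8,-1.5): 10.2
72 red centroid [6.586e+02 1.000e-01] dir 13.1 from (650.8,-1.5): 11.4
white [688.9   6.8] 3.38 axis [649.    4.5]
```

Emit:
carry_out(steps=[0,-0.41,0,0,0,-0.25,-0.55,-0.01,-0.4,0,0,0,-0.25,-0.55,0,0,0,0,0,0,-0.55,0,0,0,0,0,0,-0.55])

```text
time_s: 22.67
eef_pos: [471.3, 41.7, 39.5]
ee_rot: [0.001, 0.117, 0.993, 0.001]
force: [2.1, -0.9, 7.0]
grip_width: 0.273
```

```bash
python3 -c "
from h import *
p=pose();print(p[0],p[2]['force'],p[2]['wrist_torque'],p[2]['grip_width'])"; python3 red.py pics/t24.png 2>/dev/null
```

```text
[471.29591091  41.68833483  39.47233152] [ 2.11692472 -0.90602129  6.98059645] [-0.12189738 -0.35783887 -0.0106143 ] 0.27348806710654083
[471.3  41.7  39.5] [ 2.1 -0.9  7. ]
64 red centroid [6.594e+02 3.000e-01] dir 17.8 from (650.8,-1.5): 11.5
68 red centroid [6.588e+02 3.000e-01] dir 17.8 from (650.8,-1.5): 12.8
72 red centroid [6.581e+02 4.000e-01] dir 17.8 from (650.8,-1.5): 14.2
white [689.7   6.5] 7.17 axis [650.    1.6]
```

Emit:
carry_out(steps=[0,0,0,0,0,0,-0.3,0,0,0,0,0,0,0.1,0,0,0,0,0,0,0.1,0,0,-1.5,0,0,0,0.1,0,0,-3,0,0,0,0,0,0,-3,0,0,0,-0.5,0,0,-3,0,0,0,-1,0,0,0,0,0,0,-1])

```text
time_s: 23.43
eef_pos: [472.5, 41.5, 148.3]
ee_rot: [0.004, 0.117, 0.993, 0.001]
force: [0.5, -0.4, 0.5]
grip_width: 0.083
```

```bash
python3 - <<'E'
from h import *
P=pose();print(P[0],P[2]['force']);R0=P[1].T
for a,b in [(P[0],[495,-79,148]),([495,-79,148],[660,-72,132])]:
    print((R0@(np.array(b)-np.array(a))/10).round(2))
E
```

```text
[472.54306417  41.49457654 148.33895362] [ 0.48198316 -0.43833164  0.54831096]
[ -4.98 -11.2    0.05]
[-15.88   4.51   1.72]
```

Emit:
carry_out(steps=[-0.8,-2.2,0,0,0,0,-1,-0.8,-2.2,0,0,0,0,-1,-0.8,-2.2,0,0,0,0,-1,-0.8,-2.2,0,0,0,0,-1,-1.8,-2.4,0,0,0,0,-1,-2.6,0.7,0.2,0,0,0,-1,-2.6,0.7,0.3,0,0,0,-1,-2.6,0.7,0.3,0,0,0,-1,-2.6,0.7,0.3,0,0,0,-1,-2.6,0.7,0.3,0,0,0,-1,-2.4,0.7,0.3,0,0,0,-1,0,0,0,0,0,0,-1,0,0,0,0,0,0,-1])

```text
time_s: 24.52
eef_pos: [652.4, -73.4, 124.4]
ee_rot: [-0.002, 0.117, 0.993, 0.001]
force: [-0.5, -0.1, -0.7]
grip_width: 0.001
```

```bash
cat > close.py <<'E'
from h import *
import sys
n=sys.argv[1]
P=pose();print(P[0]);np.save(n+'.npy',np.c_[P[0],P[1]])
im=cams.capture('wrist')[:,:,::-1];cv2.imwrite(f'pics/{n}f.png',im)
u,v=proj(cam('wrist',P),[651,-2,72]);u=int(u);v=int(v);x0,y0=u-50,max(v-40,0);print(x0,y0)
cv2.imwrite(f'pics/{n}.png',cv2.resize(im[y0:y0+100,x0:x0+100],(600,600),interpolation=cv2.INTER_CUBIC))
f=im.astype(float)
for vv in range(v-2,v+22):
    uu=np.arange(u-14,u+15);w=np.clip(f[vv,uu,2]-1.45*f[vv,uu,1],0,None)
    if w.sum()>60: print((vv,((uu*w).sum()/w.sum()).round(2),int(w.sum())),end=' ')
E
python3 close.py w25
```

```text
[652.43658834 -73.43174959 124.35701259]
385 159
(201, np.float64(438.78), 65) (202, np.float64(437.77), 358) (203, np.float64(437.6), 492) (204, np.float64(437.82), 501) (205, np.float64(437.99), 492) (206, np.float64(438.52), 474) (207, np.float64(438.83), 500) (208, np.float64(439.0), 493) (209, np.float64(439.52), 479) (210, np.float64(439.82), 505) (211, np.float64(439.74), 442) (212, np.float64(439.47), 324) (213, np.float64(439.0), 337) (214, np.float64(438.39), 475) (215, np.float64(437.86), 288) (216, np.float64(437.0), 69)
```

View pics/w25.png

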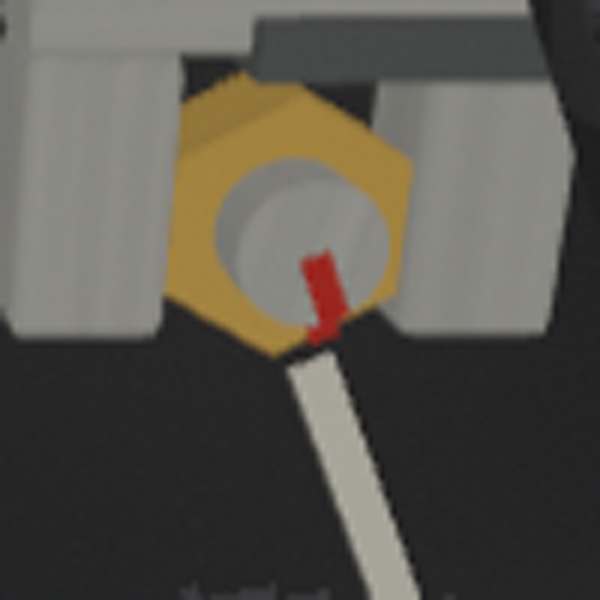

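```bash
python3 - <<'E'
from h import *
A=lambda d:np.degrees(np.arctan2(d[1],d[0])).round(1)
for npy,png,bx,vs,wv in [('w21.npy','pics/w21f.png',(428,450),(183,190),(202,234)),('w25.npy','pics/w25f.png',(426,452),(203,210),(224,258))]:
    C=cam('wrist',load(npy)); f=cv2.imread(png).astype(float)
    V=np.arange(vs[0],vs[1]+1);u=np.arange(*bx)
    c=[];
    for v in V:
        w=np.clip(f[v,u,2]-1.45*f[v,u,1],0,None);c.append((w*u).sum()/w.sum())
    k=np.polyfit(V,c,1);p,q=[ray(C,np.polyval(k,v),v,72)[:2] for v in vs]
    print('red',A(q-p),'dist of line from axis (651.6,-1.3):',np.cross((q-p)/np.linalg.norm(q-p),np.array([651.6,-1.3])-p).round(2),'end from axis',A(q-[651.6,-1.3]))
    V=np.arange(*wv);u=np.arange(425,475);c=[]
    for v in V:
        m=f[v,u].min(1);w=(m>100)*m;c.append((w*u).sum()/w.sum())
    k=np.polyfit(V,c,1);p,q=[ray(C,np.polyval(k,v),v,50)[:2] for v in (wv[0],wv[1]-1)];print('white',A(q-p),np.std(c-np.polyval(k,V)).round(2))
    print('axis foot: line offset',np.cross((q-p)/np.linalg.norm(q-p),np.array([651.6,-1.3])-p).round(2))
E
```

```text
red 7.2 dist of line from axis (651.6,-1.3): 0.13 end from axis 6.1
white 10.6 0.19
axis foot: line offset 0.12
red 9.4 dist of line from axis (651.6,-1.3): 0.12 end from axis 8.4
white 10.7 0.16
axis foot: line offset 0.16<stdin>:10: DeprecationWarning: Arrays of 2-dimensional vectors are deprecated. Use arrays of 3-dimensional vectors instead. (deprecated in NumPy 2.0)
<stdin>:15: DeprecationWarning: Arrays of 2-dimensional vectors are deprecated. Use arrays of 3-dimensional vectors instead. (deprecated in NumPy 2.0)
```

The red line now reads 9.4° against the white line's 10.7°, and the jaws are still snug. I'll back away and make the last checks.

Emit:
carry_out(steps=[0,-1,-2,0,0,0,-1,0,-1,-3,0,0,0,-1,0,-1,-3,0,0,0,-1,0,-1,-3,0,0,0,-1,0,0,-2,0,0,0,-1,0,0,0,0,0,0,-1,0,0,0,0,0,0,-1])

```text
time_s: 25.15
eef_pos: [642.9, -113.1, 257.0]
ee_rot: [0.0, 0.117, 0.993, 0.001]
force: [0.1, 0.0, -0.3]
grip_width: 0.001
```

```bash
python3 - <<'E'
from h import *
P=pose();print(P[0],P[2]['force'])
a=cams.capture('side')[:,:,::-1];b=cams.capture('wrist')[:,:,::-1]
cv2.imwrite('pics/s26.png',cv2.resize(a[100:340,180:440],(650,600),interpolation=2));cv2.imwrite('pics/w26.png',b)
E
```

```text
[ 642.89827555 -113.06112515  257.0366436 ] [ 0.06982022  0.03205314 -0.28766383]
```

View pics/s26.png

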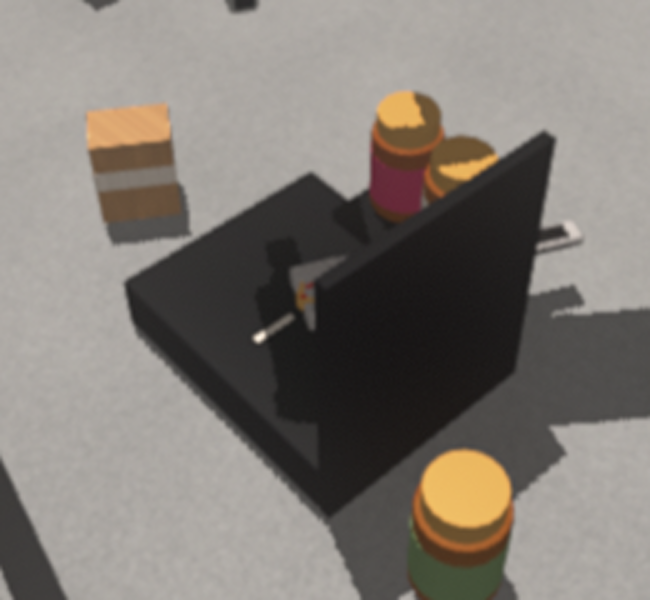

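View pics/w26.png

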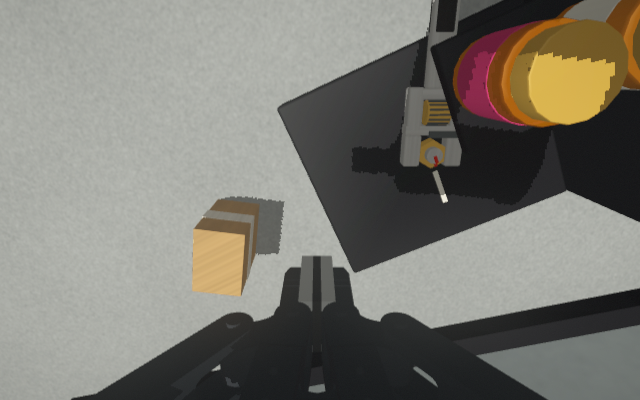

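The side view shows the jars and carton standing where they were and the wrench lying level. The wrist view shows the red line at (436,160) in line with the white line at (440,185), with the arm clear of everything. I'm handing in.

```bash
python3 -c "
from rig import finish_job
print(finish_job())"
```

```text
the job is handed in; nothing more can be done
None
```

The job is handed in at about 25 s of the 64 s allowed: the jaws fit the nut, and the nut is turned to the white line within what I could measure.

- **Worm:** Five leaned finger strokes at about 8–17 N closed the jaws. The last two strokes moved the jaw no further, so it had stalled against the nut. The jaw and nut edges then lay parallel, with about 23.7 mm measured across the flats.
- **Swing:** I pushed the handle clockwise with the fingers loosely round it. A close look then showed the nut about 3° past the mark. I gripped the handle lightly, turned it back about 2.5°, let go and withdrew.
- **Alignment:** The close wrist view puts the red line at 9.4° and the white line at 10.7°, so the nut may be about 1° past the mark. The coarser top view disagrees, reading about 13° for the red line, or roughly 2° short.
- **Surroundings:** The last pictures show the wrench lying flat on the nut, the jars and carton apparently where they were, and the arm clear with no contact force.

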